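# Gauge a stabilizer piece against a flip stop

## Robot

A 6-joint arm with a two-finger parallel gripper is mounted at the origin on the work surface. World frame = base frame: x ahead of the robot, y to its left, z up, the work surface at z = 0. Lengths are in m, angles in rad, forces in N, time in s.
With the tool pointing down it reaches from about 0.225 to 0.875 m from the base axis. Payload 3.4 kg.
Tool frame: the origin (TCP) lies between the finger pads; the fingertips stand 11 mm ahead of it and the grasp point (between the pads) lies 8 mm behind it; z points along the fingers, y is the direction in which the jaws open and shut (so a half turn about z gives the same grasp; the last joint's range is limited). The gripper opens to 85 mm and grips with 20 to 120 N. Pads are 22 mm wide; open, the fingers measure 114 mm over their backs; the gripper's body (76 mm by 85 mm) begins 54 mm behind the grasp point. The pads swing forward as they close: fully open they stand 13 mm farther back than shut.
Start: joints at [-1.223, 0.276, 1.505, -0, 1.361, -0.121], TCP at [0.26, -0.513, 0.242] pointing down, gripper open.
Joint ranges: [-2.89, 2.89], [-0.75, 2.08], [0.22, 2.7], [-1.18, 4.32], [0.11, 2.71], [-2.7, 2.7]. Speed limits (rad/s): [2.57, 2.57, 3.14, 3.14, 3.14, 3.14].

## Interface

Orientations are given as a unit quaternion [w, x, y, z].
In Python, from rig import manip gives the robot as it stands. The module is installed in compiled form; this text tells all that it offers.
- The arm moves only by the tool move_arm, never from a script. Its argument "series" is a list that holds one entry, the list of rows, each a list of 7 numbers: the shift along the world's x, y, z in m, then the turn, a rotation vector about the world's x, y, z in rad, then the finger opening in m, from 0 to 0.0854. A call has 1 to 20 rows; each row shifts and turns the commanded pose from where the row before left it; what a row does not reach is not made up. A row lasts 1/12 s, in which the tool goes at most 41.7 mm and 7.16 degrees, less where a joint would pass 70% of its speed; a pose out of reach is approached as far as the arm can. A call with a gripper value outside its range is refused whole. The fingers move at their own pace and stop on an object; "newtons" is the grip in N (left out, the last holds). Time passes only in rows, so rows that do not move let the fingers close. It gives the time, the measured TCP pose, the force and the opening at its end, in the units of the state.
- manip.get_state(): the state, without advancing time (a new reading comes with each control period).
- manip.get_image(name): name is "scene" or "top"; returns a dict with "color" (480x640x3 uint8, red, green, blue), "fx", "fy", "cx", "cy" (pixels), "k1" (the pictures are not rectified: a ray, as slopes to the right and down, at radius r is drawn at 1 + k1 r^2 times it, then the intrinsics apply), "R" (3x3) and "t" (3): a world point X has camera coordinates R X + t. Camera axes: x right, y down, z forward; pixel columns grow to the right and rows downward; lengths in m; the calibration is good to about 2 mm. A picture is of the moment at which its call begins. There is no depth.
- manip.sign_off(): hands the job in, once; it reports no verdict.
The state is a dict: "clock": time; "qpos": joint angles; "qd": joint speeds; "effort": joint torques, N m; "position": TCP position; "ee_rot": TCP orientation; "contact_force": force on the tool from outside, world axes, zero at the start; "moment": the same for the moment, N m; "width": finger opening in m.
Only numpy, scipy, OpenCV 4.12 (cv2) and the standard library are available. Lean on these libraries where they do the work, as an engineer would, in place of code of your own. Each camera call takes 0.05 s, during which the arm holds its last target.

## Task

Flip the hinged stop fully down at the fence, then bring the grey stabilizer piece up so that its straight edge bears on the fence and its root end bears on the stop's brass nose, and hold it there lightly against the fence with a steady gauging push of about 8 N on the nose for a moment. Then let go and flip the stop back up, leaving the piece exactly where it was gauged; do not shift the stop's carriage along the fence or disturb the other things on the bench.

Things in the scene. Friction and masses are not known exactly. Their poses are not given: they have to be found in the camera images.
- fence: Gauging fence fixed to the bench: aluminium bar on a steel foot, 400 mm long along its own y, top 50 mm above the bench. Origin on the bench under the middle of the steel front face; its x points into the fence (away from the free bench in front), so the front face is the plane x = 0 and the fence body lies at x = 0 to 38 mm (the foot).
- fence_face: The steel front strip of the fence, the face that the piece bears on; same origin and axes as the fence. It should never feel more than 18 N from the piece.
- carriage: Dark steel block clamped on the fence, carrying the stop; 44 mm long; the clamp slips at 40 N. Axes as the fence's. Origin on the bench at the fence's front face; the stop's steel block occupies y = 0 to 12 mm of this frame, its nose points to -y, and the piece comes up from the -y side. Hinge axis parallel to y, at x = +12.5 mm, z = 64 mm. Up to 74 mm high.
- stop_pad: Steel block on the stop's arm; when down it hangs 8 to 50 mm in front of the fence, 3 to 61 mm above the bench. Origin on the hinge axis, at its -y side. A brass screw nose (stop_nose, 10 mm thick) sticks out of that side by 3 to 27 mm, set anew each time and not measured: find it by feel or eye. Down, its axis is 42 mm from the fence, 8 mm up. Gauging push 8 N (6 to 11 serves), never over 15 N.
- stop (a joint): Angle of the stop's hinge, rad: 0 = fully down (arm level, pointing away from the fence over the bench in front), growing as it is lifted; about 1.57 = arm straight up; limit 1.9. Starts raised. The hinge is stiff (0.12 N m) and the arm stays wherever it is left.
- handle (a point): Grip point on the stop's red handle, a round bar 12 mm thick, parallel to the hinge and 75 mm from its axis, sticking out from the arm to the fence's +y side; it is free from 25 mm on the -y side of this point to 24 mm on the +y side. Stop down: the bar is 64 mm above the bench. Pinched from above, it turns between the fingers as it is carried round its arc.
- stabilizer: Grey aluminium piece, lying flat; 0.2 to 0.45 kg; plate 10 mm thick, 130 mm long (y), 81 mm wide at the root, 64 at the tip. Origin on its underside below the lug. Straight edge: x = +45 mm; square root end: y = +75 mm; tip: y = -55 mm; swept edge on the -x side. Lug at the origin, 14 mm (x) x 24 mm (y), 10 to 43 mm high: pinch it across x from above. Gauged, its axes are parallel to the fence's.
- lug_top (a point): Centre of the lug's top, 43 mm above the piece's underside.
- root_corner (a point): Corner of the piece where straight edge and root end meet, at mid thickness (x = +45, y = +75, z = +5 mm in the piece's frame). Gauged, it lies at x = 0 of the carriage's frame and at y = -3 to -27 mm, wherever the nose ends.
- plug_a: Yellow nylon tap plug, 22 mm wide, 22 mm high, standing on the bench; leave alone.
- plug_b: The other yellow tap plug, same size, behind the fence; leave alone.
- scribe: Stainless scribe, 135 mm long, 8 mm thick, lying on the bench; leave alone.
- manifold: Brass tap manifold, 32 x 160 x 42 mm, lying on the bench; leave alone.
Things that resemble listed ones, but are neither listed nor needed, are in the scene too. Leave any brown or purple look-alike of the stabilizer alone.

How it is judged:
On the way, in this order (a step that is already met when the one before it is completed fails the run):
1. the stop is fully down (within 0.05 rad) (value of joint stop below 0.05 rad), for 0.2 s.
2. with the stop down, the piece is held square with its straight edge pushed on the fence (over 1 N) and its root end on the stop's nose with 5 to 12 N (value of joint stop below 0.05 rad and contact force between stabilizer and stop_pad between 5 and 12 N and contact force between stabilizer and fence_face above 1 N and angle between the y axis of stabilizer and the y axis of fence, either way round below 0.015 rad), for 0.5 s.
At the end, for the whole second after the job is handed in: The stop is up (over 1.3 rad) and still; the piece lies flat and at rest on the bench with its root end within 2 mm of the plane of the nose's end, its root corner within 2 mm of the fence face and its edge within 0.015 rad of parallel to the fence (value of joint stop above 1.3 rad and velocity of joint stop below 0.1 rad/s and y of stop_nose_c0 in the frame of stabilizer between 0.087 and 0.091 m and x of root_corner in the frame of carriage between -0.002 and 0.002 m and angle between the y axis of stabilizer and the y axis of fence, either way round below 0.015 rad and angle between stabilizer's own z axis and vertical below 0.03 rad and height (world z) of stabilizer below 0.003 m and linear speed of stabilizer below 0.01 m/s); the robot touches nothing.
It fails at once if the piece is pressed on the stop with more than 15 N (contact force between stabilizer and stop_pad above 15 N).
It fails at once if the piece is pressed on the fence with more than 18 N (contact force between stabilizer and fence_face above 18 N).
It fails at once if the stop's carriage is shifted more than 2 mm (distance of carriage from where it was at the start of the episode above 0.002 m).
It fails at once if a plug, the scribe or the manifold is moved more than 20 mm (distance of any of plug_a, plug_b, scribe, manifold from where it was at the start of the episode above 0.02 m).
It also fails if it takes over 72 s, if anything falls off the work surface, if the arm or the gripper's body presses on something with over 40 N, if the wrist force passes 120 N, or if a joint passes its speed limit or range.

## Working session

There is one attempt and no reset: what is moved stays moved. The work goes in short steps, Python scripts to look and compute and a tool call to move; the robot and the scene stay as the last step left them, time stands still between calls to the robot, and variables do not carry over. Pictures are saved under pics/ and viewed, and the job is handed in when it is done.

Besides the shell and the picture viewer there is one more tool, called after "Request:" by a JSON object that holds its "name" and its "arguments", one argument or row to a line. move_arm: Moves the arm, as the interface text tells. Its arguments: {"type":"object","properties":{"series":{"type":"array"},"newtons":{"type":"number"}},"required":["series"]}

```bash
mkdir -p pics; python3 - <<'E'
from rig import manip
import cv2
s=manip.get_state();print(s)
for n in("scene","top"):
    d=manip.get_image(n);cv2.imwrite(f"pics/{n}0.png",d["color"][:,:,::-1]);print(n,{k:v for k,v in d.items() if k!="color"})
E
```

```text
{'clock': 0.0, 'qpos': array([-1.22301011e+00,  2.76583574e-01,  1.50616739e+00, -4.35214086e-06,
        1.36070019e+00, -1.20973779e-01]), 'qd': array([-0.00130388, -0.00103013, -0.00092304, -0.00023241, -0.00037457,
       -0.00086517]), 'effort': array([ 1.63831195e-03, -4.16775334e+01, -2.45806754e+01, -8.74910393e-05,
        1.09610838e-02, -2.66403987e-06]), 'position': array([ 0.25960003, -0.51247135,  0.24143256]), 'ee_rot': array([-9.23039282e-04,  9.72657992e-01,  2.32240321e-01, -1.07271024e-04]), 'contact_force': array([-0.1981258 , -0.43138181,  0.71648852]), 'moment': array([-0.01349644,  0.03814517,  0.00432931]), 'width': 0.08543289987414213}
scene {'fx': 434.06508472042174, 'fy': 434.06508472042174, 'cx': 320.62823275524937, 'cy': 241.4486691049449, 'k1': -0.08559762561796355, 'R': array([[ 0.78121747,  0.62423796,  0.00512222],
       [ 0.36282744, -0.4473614 , -0.81744971],
       [-0.50799166,  0.64046447, -0.5759772 ]]), 't': array([-0.41629211, -0.12239582,  1.12392871])}
top {'fx': 572.9347299619866, 'fy': 572.9347299619866, 'cx': 314.11311237066576, 'cy': 248.3171658317373, 'k1': -0.1116323593139406, 'R': array([[-0.0047181 , -0.99989622,  0.01361228],
       [-0.99609191,  0.00349869, -0.08825338],
       [ 0.0881966 , -0.01397547, -0.99600504]]), 't': array([0.01040945, 0.546235  , 1.32385667])}
```

View pics/scene0.png

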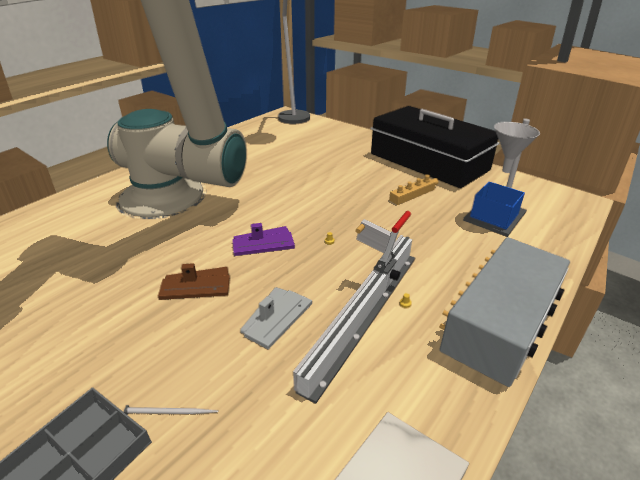

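View pics/top0.png

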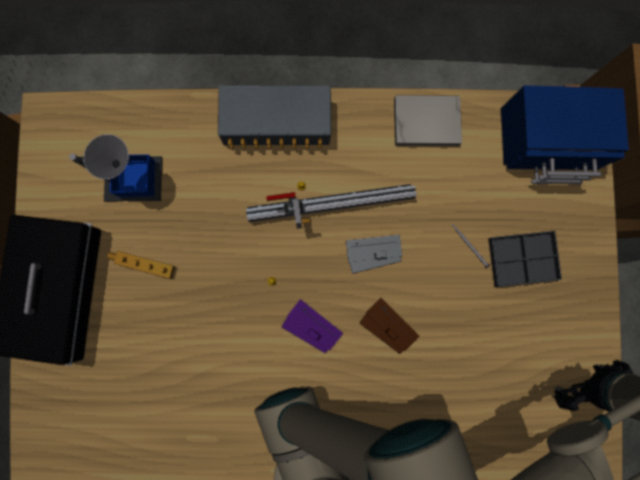

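The grey piece is at scene (276,316) and top (374,253). The purple look-alike is at top (312,326) and the brown one at (389,325). The fence runs from top (248,213) to (415,191), with the raised stop and its red handle at about (285,200). Next I'll take close crops.

```bash
python3 - <<'E'
import cv2
a=cv2.imread("pics/scene0.png");cv2.imwrite("pics/c1.png",cv2.resize(a[190:410,230:430],None,fx=2.7,fy=2.7,interpolation=cv2.INTER_CUBIC))
a=cv2.imread("pics/top0.png");cv2.imwrite("pics/c2.png",cv2.resize(a[170:290,235:435],None,fx=4,fy=4,interpolation=cv2.INTER_CUBIC))
E
```

```text
(no output)
```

View pics/c1.png

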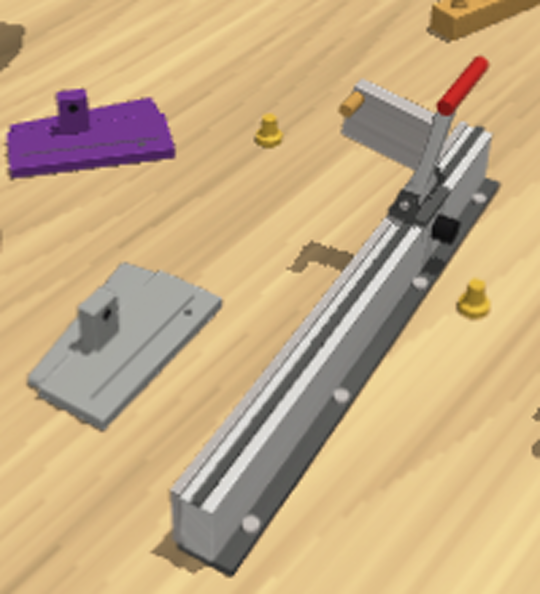

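View pics/c2.png

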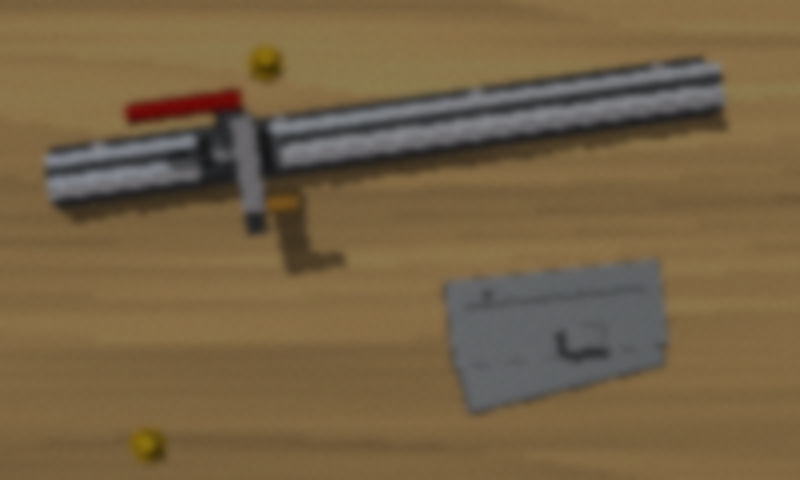

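The grey piece lies root end left (towards the fence's +y), straight edge facing the fence, lug up. The stop is raised, its red bar at c2 crop (185,105) and nose at (285,203). Now I'll measure.

```bash
cat > h.py <<'E'
import numpy as np, cv2
from rig import manip
def grab(n,save=None):
    d=manip.get_image(n)
    if save: cv2.imwrite(f"pics/{save}.png",d["color"][:,:,::-1])
    return d
def ray(d,p):
    p=np.atleast_2d(np.array(p,float))
    m=np.c_[(p[:,0]-d["cx"])/d["fx"],(p[:,1]-d["cy"])/d["fy"]]
    u=m.copy()
    for _ in range(30):
        r2=(u**2).sum(1,keepdims=True); u=m/(1+d["k1"]*r2)
    v=np.c_[u,np.ones(len(u))]@d["R"]
    return -d["R"].T@d["t"], v/np.linalg.norm(v,axis=1,keepdims=True)
def plane(d,p,z):
    c,v=ray(d,p); s=(z-c[2])/v[:,2]; return c+s[:,None]*v
def proj(d,X):
    X=np.atleast_2d(X)@d["R"].T+d["t"]; u=X[:,:2]/X[:,2:]
    u=u*(1+d["k1"]*(u**2).sum(1,keepdims=True)); return u*[d["fx"],d["fy"]]+[d["cx"],d["cy"]]
def tri(d1,p1,d2,p2):
    c1,v1=ray(d1,p1);c2,v2=ray(d2,p2);v1=v1[0];v2=v2[0]
    A=np.c_[v1,-v2];s=np.linalg.lstsq(A,c2-c1,rcond=None)[0]
    a=c1+s[0]*v1;b=c2+s[1]*v2; return (a+b)/2,np.linalg.norm(a-b)
E
python3 - <<'E'
from h import *
np.set_printoptions(precision=4,suppress=True)
S=grab("scene");T=grab("top")
def hsv(d): return cv2.cvtColor(d["color"],cv2.COLOR_RGB2HSV)
for n,d in(("scene",S),("top",T)):
    h=hsv(d); 
    red=((h[...,0]<8)|(h[...,0]>172))&(h[...,1]>170)&(h[...,2]>90)
    k,l,st,c=cv2.connectedComponentsWithStats(red.astype(np.uint8))
    print(n,"red",[(st[i].tolist(),c[i]) for i in range(1,k) if st[i][4]>15])
    g=((h[...,1]<60)&(h[...,2]>50)).astype(np.uint8)*255
    cv2.imwrite(f"pics/g_{n}.png",g)
    k,l,st,c=cv2.connectedComponentsWithStats(g)
    for i in range(1,k):
        if st[i][4]>200: print(st[i].tolist(),c[i])
print(-S["R"].T@S["t"],-T["R"].T@T["t"])
E
```

```text
scene red [([392, 211, 19, 22, 146], array([400.6849, 221.5342]))]
[0, 0, 103, 78, 6520] [45.5549 34.039 ]
[0, 0, 245, 219, 20571] [139.0651 124.1035]
[195, 0, 63, 8, 271] [216.7232   2.2288]
[278, 0, 41, 124, 1378] [297.783   72.3411]
[406, 0, 234, 62, 7217] [559.0412  21.1354]
[333, 49, 207, 139, 6644] [463.0251 101.6972]
[419, 109, 35, 21, 243] [436.6667 116.9136]
[491, 146, 149, 334, 21049] [590.3443 382.681 ]
[440, 207, 130, 180, 11471] [503.4482 306.9942]
[293, 219, 122, 184, 6481] [353.5454 313.0486]
[241, 287, 71, 62, 2317] [274.5028 316.3608]
[0, 388, 218, 92, 8954] [ 83.4795 442.1682]
[335, 412, 134, 68, 5220] [401.9201 455.8057]
top red [([267, 193, 28, 7, 98], array([280.3163, 195.8367]))]
[0, 53, 595, 83, 23677] [261.6856  81.5679]
[395, 96, 67, 49, 3142] [427.5032 119.5948]
[79, 134, 72, 54, 1521] [105.714  156.2932]
[532, 158, 70, 26, 893] [564.7021 174.5129]
[288, 185, 128, 40, 1677] [350.6392 199.3131]
[246, 202, 42, 19, 502] [265.0478 211.012 ]
[346, 235, 56, 38, 1602] [373.0549 252.0861]
[525, 236, 27, 23, 501] [537.6008 246.4711]
[493, 239, 29, 23, 523] [506.8184 249.8681]
[528, 259, 28, 24, 523] [540.8126 270.2562]
[618, 261, 22, 115, 2044] [630.1042 313.1928]
[24, 263, 11, 51, 258] [ 29.0349 288.2171]
[496, 262, 30, 25, 558] [509.853  273.6971]
[257, 393, 56, 61, 1124] [278.1673 425.4662]
[607, 397, 33, 83, 1053] [627.9734 434.0389]
[282, 422, 83, 57, 821] [321.7296 448.9111]
[538, 429, 74, 51, 1993] [581.5961 460.8264]
[368, 431, 106, 49, 2990] [426.9672 463.1137]
[274, 449, 63, 31, 1376] [302.2667 466.7951]
[ 0.9406 -0.5147  0.5494] [0.4274 0.027  1.3666]
```

```bash
python3 - <<'E'
import cv2,numpy as np
a=cv2.imread("pics/g_scene.png");b=cv2.imread("pics/g_top.png")
a=cv2.resize(a[190:410,230:430],None,fx=2,fy=2,interpolation=0);b=cv2.resize(b[170:290,235:435],(400,240),interpolation=0)
cv2.imwrite("pics/gm.png",np.hstack([a,np.vstack([b,np.zeros((200,400,3),np.uint8)])]))
E
```

```text
(no output)
```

View pics/gm.png

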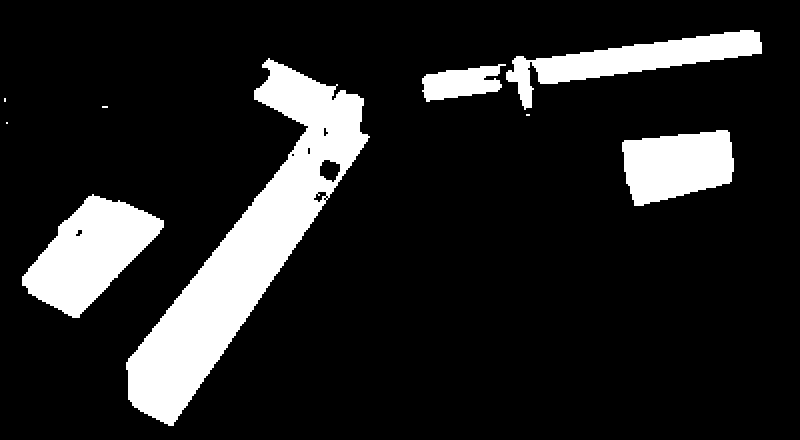

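```bash
cat > m1.py <<'E'
from h import *
np.set_printoptions(precision=4,suppress=True)
S=grab("scene");T=grab("top")
def mask(d,seed):
    h=cv2.cvtColor(d["color"],cv2.COLOR_RGB2HSV)
    g=((h[...,1]<60)&(h[...,2]>50)).astype(np.uint8)
    k,l,st,c=cv2.connectedComponentsWithStats(g); return (l==l[seed[1],seed[0]])
def fit(P):
    vx,vy,x,y=cv2.fitLine(P.astype(np.float32),cv2.DIST_HUBER,0,.01,.01).ravel()
    r=np.abs((P-[x,y])@[-vy,vx]); return np.array([x,y]),np.array([vx,vy]),r.mean()
m=mask(S,(340,320))
P=np.array([[np.where(m[r])[0][0]-.5,r] for r in range(272,366)])
o,v,r=fit(P);print("scene edge",o,v,r)
a=o+v*((275-o[1])/v[1]);b=o+v*((365-o[1])/v[1])
W=plane(S,[a,b],.05);print("fence front line z=.05",W); dv=W[0]-W[1];print("angle of y axis",np.arctan2(-dv[0],dv[1]))
m2=mask(T,(370,197))
for nm,fn in(("lower",-1),("upper",0)):
    P=np.array([[c,np.where(m2[:,c])[0][fn]+(.5 if fn else -.5)] for c in range(308,410)])
    o2,v2,r2=fit(P)
    for z in(0.0,.05):
        W2=plane(T,[o2+v2*((310-o2[0])/v2[0]),o2+v2*((410-o2[0])/v2[0])],z);dv=W2[0]-W2[1]
        print(nm,z,W2.tolist(),np.arctan2(-dv[0],dv[1]),r2)
# piece, top view
for nm,d,seed in(("top",T,(374,262)),("scene",S,(285,325))):
    m=mask(d,seed).astype(np.uint8)
    c=max(cv2.findContours(m,0,cv2.CHAIN_APPROX_NONE)[0],key=cv2.contourArea)
    q=cv2.approxPolyDP(c,3.,True)[:,0]
    print(nm,q.tolist());print(plane(d,q,.01))
E
python3 m1.py
```

```text
scene edge [333.9043 318.5   ] [ 0.6196 -0.7849] 0.2081775856893225
fence front line z=.05 [[ 0.6324  0.0126  0.05  ]
 [ 0.6655 -0.2201  0.05  ]]
angle of y axis 0.14127615951724157
lower 0.0 [[0.6375319529558381, 0.01731386598385588, 0.0], [0.6722615455779728, -0.2257417129343435, 0.0]] 0.14192675847081812 0.2459547318107534
lower 0.05 [[0.6298436350927569, 0.01766820085267548, 0.050000000000000044], [0.6633026018473934, -0.2164948837258014, 0.050000000000000044]] 0.1419267584708181 0.2459547318107534
upper 0.0 [[0.6704286681490804, 0.017183473760431667, 0.0], [0.7046160766405586, -0.2264983380461338, 0.0]] 0.1393855354030541 0.2538305775220472
upper 0.05 [[0.661536782546664, 0.017542579192897263, 0.050000000000000044], [0.694473401659625, -0.21722382675535423, 0.050000000000000044]] 0.13938553540305446 0.2538305775220472
top [[399, 236], [347, 240], [352, 272], [399, 261]]
[[ 0.5764 -0.1953  0.01  ]
 [ 0.5671 -0.0705  0.01  ]
 [ 0.4908 -0.0817  0.01  ]
 [ 0.5165 -0.1942  0.01  ]]
scene [[311, 300], [276, 287], [259, 303], [241, 332], [268, 348]]
[[ 0.5663 -0.0699  0.01  ]
 [ 0.4924 -0.0839  0.01  ]
 [ 0.4987 -0.135   0.01  ]
 [ 0.5255 -0.204   0.01  ]
 [ 0.5847 -0.2003  0.01  ]]
```

```bash
cat >> m1.py <<'E'
print('----')
m=mask(T,(374,262))
P=np.array([[c,np.where(m[:,c])[0][0]-.5] for c in range(350,397)]);o,v,r=fit(P)
W=plane(T,[o+v*((350-o[0])/v[0]),o+v*((397-o[0])/v[0])],.01);dv=W[0]-W[1];print("piece top edge",W,np.arctan2(-dv[0],dv[1]),r)
P=np.array([[np.where(m[r])[0][0]-.5,r] for r in range(243,270)]);o,v,r=fit(P)
W=plane(T,[o+v*((243-o[1])/v[1]),o+v*((270-o[1])/v[1])],.01);dv=W[0]-W[1];print("root edge",W,np.arctan2(dv[1],dv[0]),r)
m=mask(S,(285,325))
P=np.array([[np.where(m[r])[0][-1]+.5,r] for r in range(303,340)]);o,v,r=fit(P)
for z in(0,.01):
    W=plane(S,[o+v*((303-o[1])/v[1]),o+v*((340-o[1])/v[1])],z);dv=W[0]-W[1];print("scene edge",z,W,np.arctan2(-dv[0],dv[1]),r)
cs=S["color"][280:355,235:320,::-1];ct=T["color"][228:280,340:406,::-1]
cv2.imwrite("pics/lug.png",np.hstack([cv2.resize(cs,(400,353),interpolation=2),cv2.resize(ct,(400,353),interpolation=2)]))
E
python3 m1.py | sed -n '/----/,$p'
```

```text
----
piece top edge [[ 0.568  -0.0777  0.01  ]
 [ 0.5799 -0.1906  0.01  ]] 0.10458702588708364 0.24964394031111953
root edge [[ 0.56   -0.0659  0.01  ]
 [ 0.4956 -0.0777  0.01  ]] 0.18040973768413143 0.4017711130249895
scene edge 0 [[ 0.5658 -0.0667  0.    ]
 [ 0.5769 -0.1731  0.    ]] 0.10424253952501225 0.20212438813433511
scene edge 0.01 [[ 0.5726 -0.0749  0.01  ]
 [ 0.5835 -0.1793  0.01  ]] 0.10424253952501202 0.20212438813433511
```

View pics/lug.png

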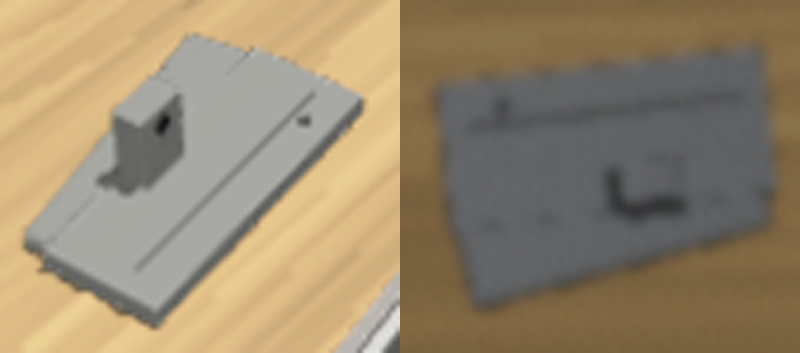

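```bash
python3 - <<'E'
from h import *
np.set_printoptions(precision=4,suppress=True)
S=grab("scene");T=grab("top")
print("lug",tri(S,(266.4,301.9),T,(381.6,253.9)), proj(T,[.530,-.1483,.043]),proj(S,[.530,-.1483,.043]))
print("handle c",tri(S,(400.7,221.5),T,(280.3,195.8)))
cs=S["color"][195:275,350:430,::-1];ct=T["color"][180:235,240:320,::-1]
cv2.imwrite("pics/st.png",np.hstack([cv2.resize(cs,(400,400),interpolation=2),cv2.resize(ct,(400,275),interpolation=2)[:400] if 0 else cv2.copyMakeBorder(cv2.resize(ct,(400,275),interpolation=2),0,125,0,0,0)]))
E
```

```text
lug (array([ 0.5318, -0.148 ,  0.0416]), np.float64(0.0018119145965980687)) [[381.5522 254.3361]] [[264.9257 300.9755]]
handle c (array([0.6499, 0.082 , 0.1373]), np.float64(0.0026676951332808454))
```

View pics/st.png

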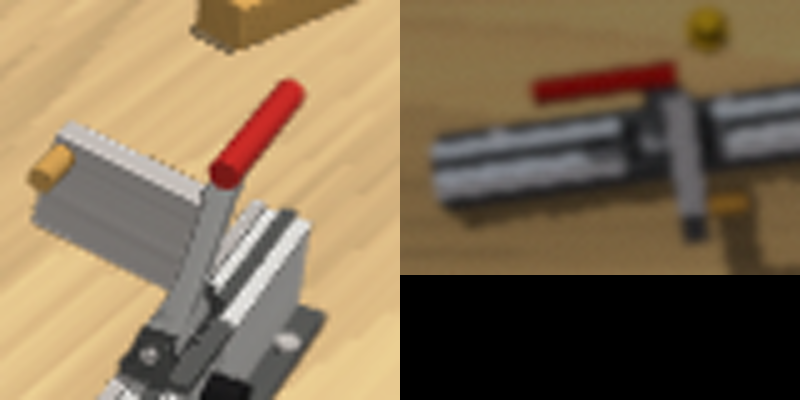

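Measurements check out. The handle is at (0.650, 0.082, 0.137), which puts it 74.9 mm from the hinge and the stop at about 1.78 rad. The fence yaw is 0.141, the lug is at about (0.531, −0.148, 0.042), and the piece yaw is 0.104. I'll move above the handle now.

Request:
{"name": "move_arm", "arguments": {
  "series": [
    [[0.0195, 0.02975, -0.002, 0, 0, 0.0622, 0.05], [0.0195, 0.02975, -0.002, 0, 0, 0.0622, 0.05], [0.0195, 0.02975, -0.002, 0, 0, 0.0622, 0.05], [0.0195, 0.02975, -0.002, 0, 0, 0.0622, 0.05], [0.0195, 0.02975, -0.002, 0, 0, 0.0622, 0.05], [0.0195, 0.02975, -0.002, 0, 0, 0.0622, 0.05], [0.0195, 0.02975, -0.002, 0, 0, 0.0622, 0.05], [0.0195, 0.02975, -0.002, 0, 0, 0.0622, 0.05], [0.0195, 0.02975, -0.002, 0, 0, 0.0622, 0.05], [0.0195, 0.02975, -0.002, 0, 0, 0.0622, 0.05], [0.0195, 0.02975, -0.002, 0, 0, 0.0622, 0.05], [0.0195, 0.02975, -0.002, 0, 0, 0.0622, 0.05], [0.0195, 0.02975, -0.002, 0, 0, 0.0622, 0.05], [0.0195, 0.02975, -0.002, 0, 0, 0.0622, 0.05], [0.0195, 0.02975, -0.002, 0, 0, 0.0622, 0.05], [0.0195, 0.02975, -0.002, 0, 0, 0.0622, 0.05], [0.0195, 0.02975, -0.002, 0, 0, 0.0622, 0.05], [0.0195, 0.02975, -0.002, 0, 0, 0.0622, 0.05], [0.0195, 0.02975, -0.002, 0, 0, 0.0622, 0.05], [0.0195, 0.02975, -0.002, 0, 0, 0.0622, 0.05]]
  ],
  "newtons": 20
}}

```text
clock: 2.17
position: [0.6506, 0.0837, 0.2023]
ee_rot: [0.0, 0.654, 0.757, 0.0]
contact_force: [0.1, -1.1, 0.2]
width: 0.0498
```

Request:
{"name": "move_arm", "arguments": {
  "series": [
    [[0, 0, 0, 0, 0, 0, 0.05], [0, 0, 0, 0, 0, 0, 0.05]]
  ]
}}

```text
clock: 2.33
position: [0.6503, 0.0837, 0.2015]
ee_rot: [-0.0, 0.654, 0.756, -0.0]
contact_force: [-0.1, 0.3, -0.2]
width: 0.05
```

```bash
cat > st.py <<'E'
from h import *
from scipy.spatial.transform import Rotation as R
np.set_printoptions(precision=4,suppress=True)
def st():
    s=manip.get_state();q=s["ee_rot"];M=R.from_quat([q[1],q[2],q[3],q[0]]).as_matrix()
    print("t",round(s["clock"],2),"pos",s["position"],"jaw yaw",np.arctan2(M[1,1],M[0,1]),"z",M[:,2],"F",s["contact_force"],"w",s["width"],"q",s["qpos"])
    th=.141;f=s["contact_force"];print("F fence xyz",f[0]*np.cos(th)+f[1]*np.sin(th),-f[0]*np.sin(th)+f[1]*np.cos(th))
if __name__=="__main__": st()
E
python3 st.py; python3 -c "
from h import *
S=grab('scene','s1');T=grab('top','t1')
cv2.imwrite('pics/v1.png',cv2.resize(S['color'][120:320,300:480,::-1],None,fx=3,fy=3))"
```

```text
t 2.33 pos [0.6503 0.0837 0.2015] jaw yaw 0.1445808821146596 z [-0.0008 -0.0002 -1.    ] F [-0.0829  0.2658 -0.1617] w 0.05000143307598921 q [ 0.022   0.42    1.3857 -0.0002  1.3367 -0.1225]
F fence xyz -0.04470195604143318 0.2747775081943667
```

View pics/v1.png

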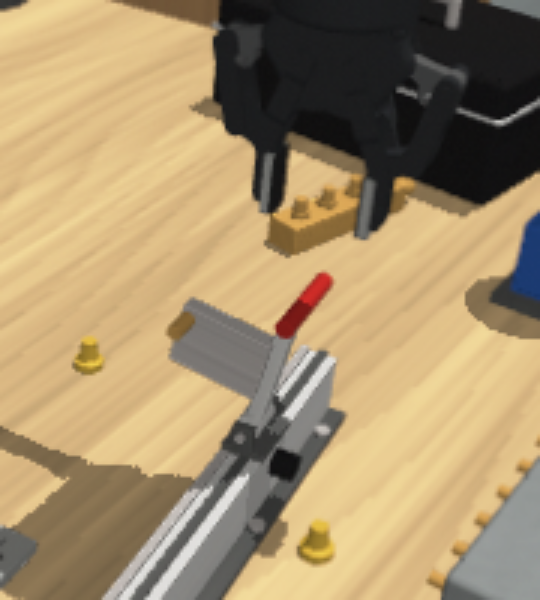

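The fingers straddle the red bar (crop x 265–370, bar at about 305). Next I descend and pinch it.

Request:
{"name": "move_arm", "arguments": {
  "series": [
    [[0, -0.001, -0.012, 0, 0, 0, 0.05], [0, 0, -0.012, 0, 0, 0, 0.05], [0, 0, -0.012, 0, 0, 0, 0.05], [0, 0, -0.012, 0, 0, 0, 0.05], [0, 0, -0.012, 0, 0, 0, 0.05], [0, 0, -0.0125, 0, 0, 0, 0.05], [0, 0, 0, 0, 0, 0, 0.03], [0, 0, 0, 0, 0, 0, 0.02], [0, 0, 0, 0, 0, 0, 0.01], [0, 0, 0, 0, 0, 0, 0.005], [0, 0, 0, 0, 0, 0, 0.005], [0, 0, 0, 0, 0, 0, 0.005], [0, 0, 0, 0, 0, 0, 0.005]]
  ],
  "newtons": 20
}}

```text
clock: 3.52
position: [0.6502, 0.0803, 0.1309]
ee_rot: [0.001, 0.655, 0.756, -0.0]
contact_force: [-0.6, -3.5, 4.3]
width: 0.011
```

```bash
python3 st.py; python3 -c "
from h import *
S=grab('scene','s2')
cv2.imwrite('pics/v2.png',cv2.resize(S['color'][120:320,300:480,::-1],None,fx=3,fy=3))"
```

```text
t 3.52 pos [0.6502 0.0803 0.1309] jaw yaw 0.14214086469598058 z [ 0.0015 -0.0014 -1.    ] F [-0.6183 -3.492   4.251 ] w 0.010980460912782057 q [ 0.0174  0.4672  1.4899 -0.0015  1.183  -0.1241]
F fence xyz -1.1028803026115388 -3.370463605861382
```

View pics/v2.png

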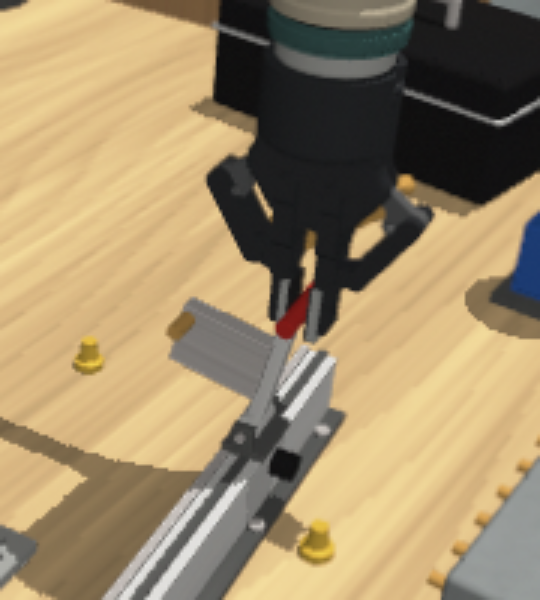

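Request:
{"name": "move_arm", "arguments": {
  "series": [
    [[0, 0, 0, 0, 0, 0, 0.005], [0, 0, 0, 0, 0, 0, 0.005], [0, 0, 0, 0, 0, 0, 0.005]]
  ]
}}

```text
clock: 3.82
position: [0.6505, 0.0804, 0.1308]
ee_rot: [0.001, 0.655, 0.756, 0.0]
contact_force: [-0.8, -3.7, 5.8]
width: 0.0111
```

```bash
python3 st.py; python3 -c "
import numpy as np
a=np.linspace(1.78,0,19);x=.0125-.075*np.cos(a);z=.075*np.sin(a);th=.141
for i in range(18):
  d=x[i+1]-x[i];print([round(d*np.cos(th),4),round(d*np.sin(th),4),round(z[i+1]-z[i],4)])"
```

```text
t 3.82 pos [0.6505 0.0804 0.1308] jaw yaw 0.14223442380997783 z [ 0.0021 -0.0012 -1.    ] F [-0.8439 -3.7396  5.7608] w 0.0110526461618204 q [ 0.0175  0.4675  1.4896 -0.0014  1.1825 -0.1242]
F fence xyz -1.3611078789387538 -3.583867676119865
[np.float64(-0.0072), np.float64(-0.001), np.float64(0.0012)]
[np.float64(-0.0073), np.float64(-0.001), np.float64(0.0005)]
[np.float64(-0.0073), np.float64(-0.001), np.float64(-0.0003)]
[np.float64(-0.0073), np.float64(-0.001), np.float64(-0.001)]
[np.float64(-0.0071), np.float64(-0.001), np.float64(-0.0017)]
[np.float64(-0.0069), np.float64(-0.001), np.float64(-0.0024)]
[np.float64(-0.0067), np.float64(-0.0009), np.float64(-0.0031)]
[np.float64(-0.0063), np.float64(-0.0009), np.float64(-0.0038)]
[np.float64(-0.0059), np.float64(-0.0008), np.float64(-0.0044)]
[np.float64(-0.0055), np.float64(-0.0008), np.float64(-0.0049)]
[np.float64(-0.005), np.float64(-0.0007), np.float64(-0.0055)]
[np.float64(-0.0044), np.float64(-0.0006), np.float64(-0.0059)]
[np.float64(-0.0038), np.float64(-0.0005), np.float64(-0.0063)]
[np.float64(-0.0032), np.float64(-0.0004), np.float64(-0.0067)]
[np.float64(-0.0025), np.float64(-0.0004), np.float64(-0.007)]
[np.float64(-0.0018), np.float64(-0.0003), np.float64(-0.0072)]
[np.float64(-0.0011), np.float64(-0.0002), np.float64(-0.0073)]
[np.float64(-0.0004), np.float64(-0.0001), np.float64(-0.0074)]
```

Request:
{"name": "move_arm", "arguments": {
  "series": [
    [[-0.0072, -0.002, 0.0022, 0, 0, 0, 0.005], [-0.0073, -0.002, 0.0015, 0, 0, 0, 0.005], [-0.0073, -0.001, -0.0003, 0, 0, 0, 0.005], [-0.0073, -0.001, -0.001, 0, 0, 0, 0.005], [-0.0071, -0.001, -0.0017, 0, 0, 0, 0.005], [-0.0069, -0.001, -0.0024, 0, 0, 0, 0.005], [-0.0067, -0.0009, -0.0031, 0, 0, 0, 0.005], [-0.0063, -0.0009, -0.0038, 0, 0, 0, 0.005], [-0.0059, -0.0008, -0.0044, 0, 0, 0, 0.005]]
  ]
}}

```text
clock: 4.57
position: [0.587, 0.0706, 0.1165]
ee_rot: [-0.0, 0.655, 0.755, 0.0]
contact_force: [3.1, 3.2, 2.2]
width: 0.0112
```

```bash
python3 st.py; python3 -c "
from h import *
S=grab('scene','s3')
cv2.imwrite('pics/v3.png',cv2.resize(S['color'][120:320,300:480,::-1],None,fx=3,fy=3))"
```

```text
t 4.57 pos [0.587  0.0706 0.1165] jaw yaw 0.14187560509715472 z [ 0.0001  0.0005 -1.    ] F [3.1343 3.2025 2.1823] w 0.011195939878872324 q [ 0.0017  0.3938  1.6578  0.0006  1.09   -0.1404]
F fence xyz 3.553259344733544 2.730280658259797
```

View pics/v3.png

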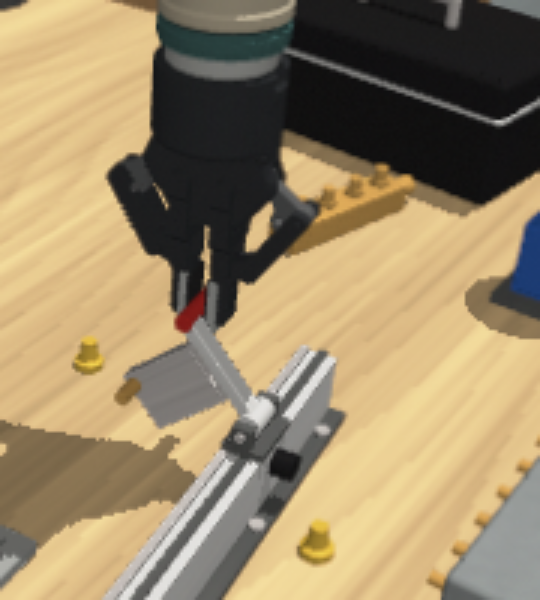

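The stop swings down with the pinch, the carriage hasn't moved, and forces are low. I'll finish the arc, with a little extra at the end.

Request:
{"name": "move_arm", "arguments": {
  "series": [
    [[-0.0055, -0.0008, -0.0049, 0, 0, 0, 0.005], [-0.005, -0.0007, -0.0055, 0, 0, 0, 0.005], [-0.0044, -0.0006, -0.0059, 0, 0, 0, 0.005], [-0.0038, -0.0005, -0.0063, 0, 0, 0, 0.005], [-0.0032, -0.0004, -0.0067, 0, 0, 0, 0.005], [-0.0025, -0.0004, -0.007, 0, 0, 0, 0.005], [-0.0018, -0.0003, -0.0072, 0, 0, 0, 0.005], [-0.0011, -0.0002, -0.0073, 0, 0, 0, 0.005], [-0.0004, 0, -0.0074, 0, 0, 0, 0.005], [0, 0, -0.002, 0, 0, 0, 0.005], [0, 0, 0, 0, 0, 0, 0.005]]
  ]
}}

```text
clock: 5.53
position: [0.562, 0.0663, 0.0599]
ee_rot: [0.002, 0.655, 0.756, 0.001]
contact_force: [-0.5, 3.3, 21.3]
width: 0.0111
```

```bash
python3 st.py; python3 -c "
from h import *
S=grab('scene','s4')
cv2.imwrite('pics/v4.png',cv2.resize(S['color'][120:320,300:480,::-1],None,fx=3,fy=3))"
```

```text
t 5.53 pos [0.562  0.0663 0.0599] jaw yaw 0.14225258976031363 z [ 0.0051 -0.0005 -1.    ] F [-0.5099  3.2595 21.257 ] w 0.01105787831143512 q [-0.0053  0.4197  1.7861 -0.0006  0.9307 -0.1472]
F fence xyz -0.0467910064105036 3.298841336266955
```

View pics/v4.png

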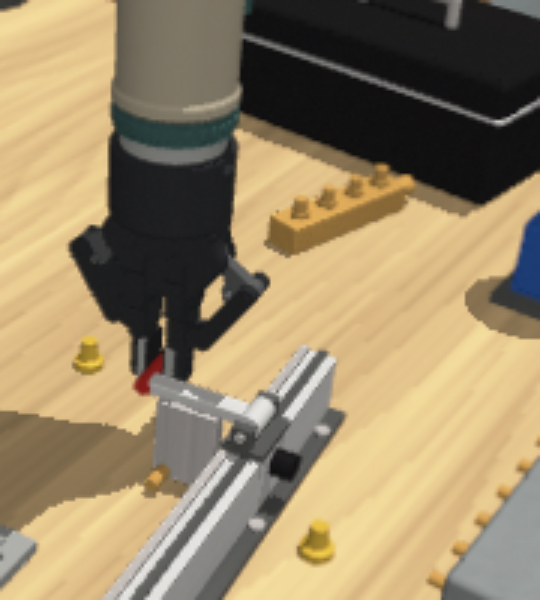

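Request:
{"name": "move_arm", "arguments": {
  "series": [
    [[0, 0, 0.003, 0, 0, 0, 0.005], [0, 0, 0, 0, 0, 0, 0.04], [0, 0, 0, 0, 0, 0, 0.04], [0, 0, 0, 0, 0, 0, 0.04], [0, 0, 0.015, 0, 0, 0, 0.04], [0, 0, 0.03, 0, 0, 0, 0.04], [0, 0, 0.03, 0, 0, 0, 0.04], [-0.0031, -0.0214, 0.01, 0, 0, -0.0038, 0.045], [-0.0031, -0.0214, 0, 0, 0, -0.0038, 0.045], [-0.0031, -0.0214, 0, 0, 0, -0.0038, 0.045], [-0.0031, -0.0214, 0, 0, 0, -0.0038, 0.045], [-0.0031, -0.0214, 0, 0, 0, -0.0038, 0.045], [-0.0031, -0.0214, 0, 0, 0, -0.0038, 0.045], [-0.0031, -0.0214, 0, 0, 0, -0.0038, 0.045], [-0.0031, -0.0214, -0.01, 0, 0, -0.0038, 0.045], [-0.0031, -0.0214, -0.01, 0, 0, -0.0038, 0.045], [-0.0031, -0.0214, -0.01, 0, 0, -0.0038, 0.045], [0, 0, 0, 0, 0, 0, 0.045], [0, 0, 0, 0, 0, 0, 0.045]]
  ]
}}

```text
clock: 7.17
position: [0.5272, -0.148, 0.113]
ee_rot: [-0.002, 0.67, 0.742, -0.001]
contact_force: [-0.8, 0.1, 0.6]
width: 0.045
```

```bash
python3 st.py; python3 -c "
from h import *
S=grab('scene','s5');T=grab('top','t5')
a=cv2.resize(S['color'][190:390,230:430,::-1],(400,400));b=cv2.resize(T['color'][180:280,260:360,::-1],(400,400),interpolation=2)
cv2.imwrite('pics/v5.png',np.hstack([a,b]))"
```

```text
t 7.17 pos [ 0.5272 -0.148   0.113 ] jaw yaw 0.10186049347750027 z [-0.0045  0.0015 -1.    ] F [-0.8374  0.1219  0.555 ] w 0.04499070495061797 q [-0.4006  0.3417  1.7549 -0.0004  1.0497 -0.5022]
F fence xyz -0.8119973483687523 0.23840930034299757
```

View pics/v5.png

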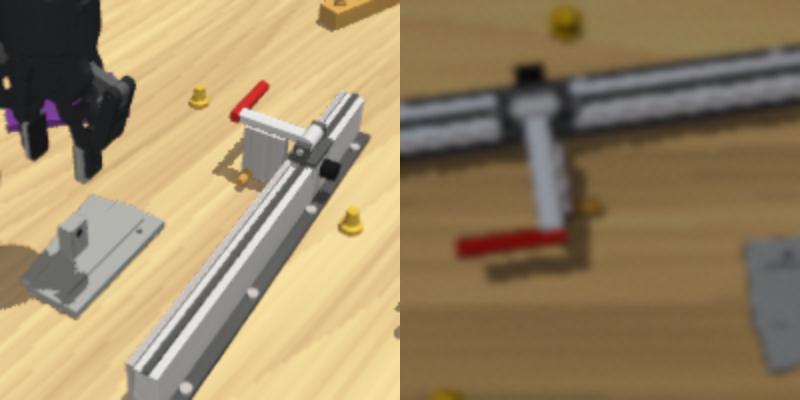

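```bash
python3 - <<'E'
from h import *
np.set_printoptions(precision=4,suppress=True)
S=grab("scene");T=grab("top")
th=.141;X=np.array([np.cos(th),np.sin(th)]);Y=np.array([-np.sin(th),np.cos(th)]);F=np.array([.6319,.0126])
for n,d in(("s",S),("t",T)):
    h=cv2.cvtColor(d["color"],cv2.COLOR_RGB2HSV)
    p=proj(d,[.575,.0,.008])[0].astype(int);print(n,p)
    b=(h[...,0]>8)&(h[...,0]<22)&(h[...,1]>(150 if n=="s" else 125));w=np.zeros_like(b)
    u,v=p; w[v-15:v+16,u-18:u+19]=b[v-15:v+16,u-18:u+19]
    k,l,st,c=cv2.connectedComponentsWithStats(w.astype(np.uint8))
    print([(st[i].tolist(),c[i]) for i in range(1,k) if st[i][4]>4])
    cv2.imwrite(f"pics/n{n}.png",cv2.resize(d["color"][v-20:v+21,u-25:u+26,::-1],None,fx=8,fy=8,interpolation=0))
for n,q,d in(("t",(310.75,232),T),):
    W=plane(d,q,.008)[0];r=W[:2]-F;print(W,"fence xy",r@X,r@Y)
a=cv2.imread("pics/ns.png");b=cv2.imread("pics/nt.png");cv2.imwrite("pics/n.png",np.hstack([a,b])[:, :])
E
```

```text
s [337 283]
[([349, 275, 7, 8, 30], array([351.6333, 278.2333]))]
t [317 236]
[([303, 221, 4, 5, 9], array([304.8889, 223.    ])), ([299, 226, 13, 23, 106], array([304.9151, 236.2736]))]
[0.5868 0.0158 0.008 ] fence xy -0.0441805257892024 0.009481717724749615
```

View pics/n.png

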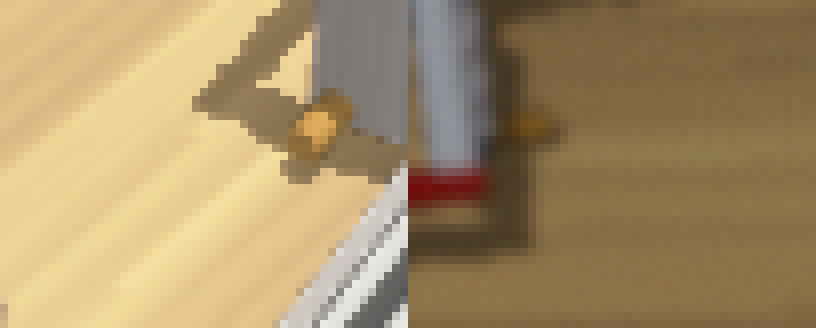

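Request:
{"name": "move_arm", "arguments": {
  "series": [
    [[0.0035, 0, -0.01, 0, 0, 0.002, 0.045], [0, 0, -0.011, 0, 0, 0, 0.045], [0, 0, -0.011, 0, 0, 0, 0.045], [0, 0, -0.011, 0, 0, 0, 0.045], [0, 0, -0.011, 0, 0, 0, 0.045], [0, 0, -0.011, 0, 0, 0, 0.045], [0, 0, -0.011, 0, 0, 0, 0.045], [0, 0, -0.011, 0, 0, 0, 0.045], [0, 0, 0, 0, 0, 0, 0.045], [0, 0, 0, 0, 0, 0, 0.045]]
  ]
}}

```text
clock: 8.2
position: [0.5324, -0.1467, 0.0269]
ee_rot: [-0.001, 0.668, 0.744, -0.0]
contact_force: [-0.1, -0.1, 0.3]
width: 0.0454
```

```bash
python3 st.py; python3 -c "
from h import *
S=grab('scene','s6')
cv2.imwrite('pics/v6.png',cv2.resize(S['color'][250:370,200:350,::-1],None,fx=4,fy=4,interpolation=2))"
```

```text
t 8.2 pos [ 0.5324 -0.1467  0.0269] jaw yaw 0.10701782505360409 z [-0.0013  0.0006 -1.    ] F [-0.1179 -0.1045  0.3128] w 0.045420780304911625 q [-0.395   0.4478  1.8463  0.0001  0.849  -0.502 ]
F fence xyz -0.1314411670213771 -0.08689937138107369
```

View pics/v6.png

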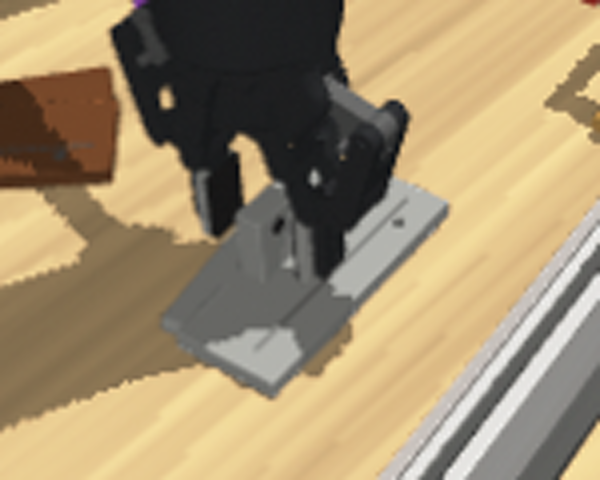

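The lug is between the fingers. The nose tip measures 44 mm from the fence (it should be 42), so that's consistent. Closing on the lug.

Request:
{"name": "move_arm", "arguments": {
  "series": [
    [[0, 0, 0, 0, 0, 0, 0.03], [0, 0, 0, 0, 0, 0, 0.02], [0, 0, 0, 0, 0, 0, 0.01], [0, 0, 0, 0, 0, 0, 0.01], [0, 0, 0, 0, 0, 0, 0.01], [0, 0, 0, 0, 0, 0, 0.01], [0, 0, 0, 0, 0, 0, 0.01]]
  ],
  "newtons": 40
}}

```text
clock: 8.83
position: [0.5324, -0.1476, 0.0284]
ee_rot: [0.0, 0.669, 0.744, -0.0]
contact_force: [-2.6, -0.0, 6.6]
width: 0.0135
```

```bash
python3 st.py; sed -i 's/(285,325)/(int(SX),int(SY))/' m1.py; python3 -c "
from h import *
S=grab('scene','s7');T=grab('top','t7')
a=cv2.resize(S['color'][250:370,200:350,::-1],(400,320),interpolation=2);b=cv2.resize(T['color'][215:295,330:430,::-1],(400,320),interpolation=2)
cv2.imwrite('pics/v7.png',np.hstack([a,b]))"
```

```text
t 8.83 pos [ 0.5324 -0.1476  0.0284] jaw yaw 0.10618939552459511 z [ 0.0001 -0.0003 -1.    ] F [-2.5858 -0.03    6.624 ] w 0.013506430232219476 q [-0.3962  0.4455  1.8455 -0.0003  0.8503 -0.5022]
F fence xyz -2.56437654669541 0.3336545504229687
```

View pics/v7.png

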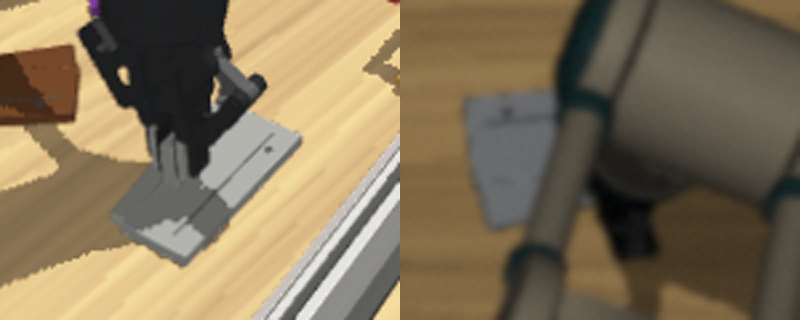

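Request:
{"name": "move_arm", "arguments": {
  "series": [
    [[0, 0, 0.003, 0, 0, 0, 0.01], [0, 0, 0.003, 0, 0, 0, 0.01], [0.0059, 0.008, 0, 0, 0, 0.0035, 0.01], [0.0059, 0.008, 0, 0, 0, 0.0035, 0.01], [0.0059, 0.008, 0, 0, 0, 0.0035, 0.01], [0.0059, 0.008, 0, 0, 0, 0.0035, 0.01], [0.0059, 0.008, 0, 0, 0, 0.0035, 0.01], [0.0059, 0.008, 0, 0, 0, 0.0035, 0.01], [0.0059, 0.008, 0, 0, 0, 0.0035, 0.01], [0.0059, 0.008, 0, 0, 0, 0.0035, 0.01], [0.0059, 0.008, 0, 0, 0, 0.0035, 0.01], [0.0059, 0.008, 0, 0, 0, 0.0035, 0.01], [0, 0, 0, 0, 0, 0, 0.01], [0, 0, 0, 0, 0, 0, 0.01]]
  ]
}}

```text
clock: 10.1
position: [0.5919, -0.067, 0.0336]
ee_rot: [0.0, 0.655, 0.756, -0.0]
contact_force: [-0.3, 0.1, -3.7]
width: 0.0133
```

```bash
python3 st.py; python3 -c "
from h import *
S=grab('scene','s8');T=grab('top','t8')
a=cv2.resize(S['color'][210:360,250:400,::-1],(400,400),interpolation=2);b=cv2.resize(T['color'][190:270,290:370,::-1],(400,400),interpolation=2)
cv2.imwrite('pics/v8.png',np.hstack([a,b]))"
```

```text
t 10.1 pos [ 0.5919 -0.067   0.0336] jaw yaw 0.14227242935076678 z [-0.0001 -0.0003 -1.    ] F [-0.2663  0.0639 -3.6984] w 0.013293587330301055 q [-0.2294  0.4889  1.7412 -0.0004  0.9116 -0.3714]
F fence xyz -0.2546816178770665 0.10065670254178664
```

View pics/v8.png

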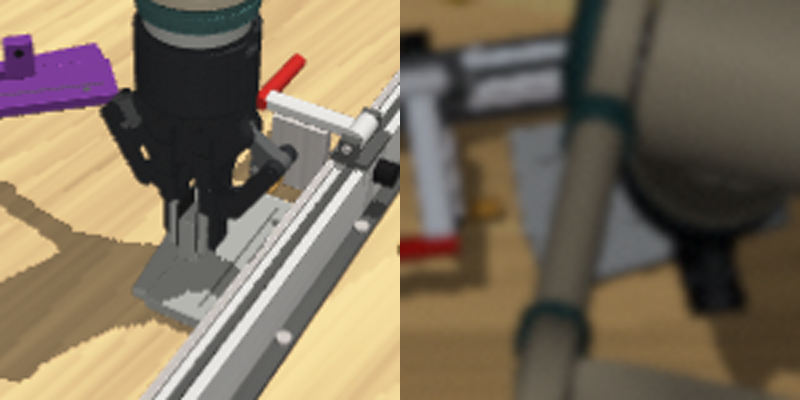

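Request:
{"name": "move_arm", "arguments": {
  "series": [
    [[0, 0, -0.0015, 0, 0, 0, 0.01], [0, 0, -0.0015, 0, 0, 0, 0.01], [0, 0, -0.0015, 0, 0, 0, 0.01], [0.001, 0.0001, 0, 0, 0, 0, 0.01], [0.001, 0.0002, 0, 0, 0, 0, 0.01], [0, 0, 0, 0, 0, 0, 0.01]]
  ]
}}

```text
clock: 10.7
position: [0.5939, -0.0673, 0.0291]
ee_rot: [0.0, 0.656, 0.755, 0.0]
contact_force: [-0.0, 0.4, -3.9]
width: 0.0135
```

```bash
python3 st.py
```

```text
t 10.7 pos [ 0.5939 -0.0673  0.0291] jaw yaw 0.1407876269324167 z [ 0.0006 -0.0001 -1.    ] F [-0.0127  0.3921 -3.8581] w 0.013533057964174684 q [-0.2293  0.4964  1.741   0.0001  0.9036 -0.3702]
F fence xyz 0.04249998973907569 0.39004273176351795
```

Request:
{"name": "move_arm", "arguments": {
  "series": [
    [[0.001, 0.0001, 0, 0, 0, 0, 0.01], [0, 0, 0, 0, 0, 0, 0.01]]
  ]
}}

```text
clock: 10.87
position: [0.5949, -0.0671, 0.0292]
ee_rot: [0.0, 0.656, 0.755, 0.0]
contact_force: [0.1, -0.0, -3.8]
width: 0.0132
```

```bash
python3 st.py
```

```text
t 10.87 pos [ 0.5949 -0.0671  0.0292] jaw yaw 0.14100541245413667 z [ 0.0006 -0.0001 -1.    ] F [ 0.052  -0.046  -3.8481] w 0.013174342832956527 q [-0.2286  0.4974  1.7387  0.0001  0.9048 -0.3696]
F fence xyz 0.04498612339449862 -0.05283892277599704
```

Request:
{"name": "move_arm", "arguments": {
  "series": [
    [[0.001, 0.0001, 0, 0, 0, 0, 0.01], [0, 0, 0, 0, 0, 0, 0.01]]
  ]
}}

```text
clock: 11.03
position: [0.5959, -0.067, 0.0292]
ee_rot: [0.0, 0.656, 0.755, 0.0]
contact_force: [0.8, 0.3, -5.0]
width: 0.0134
```

```bash
python3 st.py
```

```text
t 11.03 pos [ 0.5959 -0.067   0.0292] jaw yaw 0.14107458019748526 z [ 0.0005 -0.0001 -1.    ] F [ 0.7666  0.3042 -4.9873] w 0.013412185361438705 q [-0.228   0.4986  1.7365  0.0001  0.906  -0.3691]
F fence xyz 0.8016981292569891 0.1934633700770372
```

Request:
{"name": "move_arm", "arguments": {
  "series": [
    [[0.001, 0.0002, 0, 0, 0, 0, 0.01], [0, 0, 0, 0, 0, 0, 0.01]]
  ]
}}

```text
clock: 11.2
position: [0.5968, -0.0668, 0.0292]
ee_rot: [0.0, 0.656, 0.755, 0.0]
contact_force: [-0.4, 0.1, -3.6]
width: 0.0135
```

```bash
python3 st.py
```

```text
t 11.2 pos [ 0.5968 -0.0668  0.0292] jaw yaw 0.14110237737350273 z [ 0.0004 -0.0001 -1.    ] F [-0.4265  0.0548 -3.5779] w 0.01352685518892719 q [-0.2272  0.4997  1.7343  0.      0.9072 -0.3684]
F fence xyz -0.4146131191489277 0.11421244118950168
```

Request:
{"name": "move_arm", "arguments": {
  "series": [
    [[0.001, 0.0001, 0, 0, 0, 0, 0.01], [0, 0, 0, 0, 0, 0, 0.01]]
  ]
}}

```text
clock: 11.37
position: [0.5978, -0.0667, 0.0292]
ee_rot: [0.0, 0.656, 0.755, 0.0]
contact_force: [0.6, -0.0, -4.9]
width: 0.0136
```

```bash
python3 st.py
```

```text
t 11.37 pos [ 0.5978 -0.0667  0.0292] jaw yaw 0.14101312164604063 z [ 0.0004 -0.0001 -1.    ] F [ 0.5729 -0.044  -4.9498] w 0.013630012187129645 q [-0.2268  0.5008  1.732   0.      0.9084 -0.3678]
F fence xyz 0.5610740901969847 -0.12410276994033032
```

Request:
{"name": "move_arm", "arguments": {
  "series": [
    [[0.001, 0.0001, 0, 0, 0, 0, 0.01], [0, 0, 0, 0, 0, 0, 0.01]]
  ]
}}

```text
clock: 11.53
position: [0.5983, -0.0665, 0.029]
ee_rot: [-0.0, 0.656, 0.755, -0.0]
contact_force: [-1.1, 0.0, -3.7]
width: 0.0131
```

```bash
python3 st.py
```

```text
t 11.53 pos [ 0.5983 -0.0665  0.029 ] jaw yaw 0.14101660815260011 z [-0.0008  0.0001 -1.    ] F [-1.1438  0.0195 -3.7281] w 0.013130171563693815 q [-0.2263  0.502   1.7301 -0.0001  0.9104 -0.3672]
F fence xyz -1.129692976320506 0.18006980501591383
```

Request:
{"name": "move_arm", "arguments": {
  "series": [
    [[0.0008, 0.0001, 0, 0, 0, 0, 0.01], [0, 0, 0, 0, 0, 0, 0.01]]
  ]
}}

```text
clock: 11.7
position: [0.5984, -0.0665, 0.029]
ee_rot: [-0.001, 0.656, 0.755, -0.001]
contact_force: [-3.0, -1.0, -2.5]
width: 0.0134
```

```bash
python3 st.py
```

```text
t 11.7 pos [ 0.5984 -0.0665  0.029 ] jaw yaw 0.14098236238336104 z [-0.0022  0.0002 -1.    ] F [-2.9514 -0.9513 -2.4878] w 0.013350132636470821 q [-0.2259  0.5028  1.7288 -0.0004  0.9122 -0.3667]
F fence xyz -3.055751246874571 -0.5270640681322134
```

Request:
{"name": "move_arm", "arguments": {
  "series": [
    [[-0.00015, 0.001, 0, 0, 0, 0, 0.01], [-0.00015, 0.001, 0, 0, 0, 0, 0.01], [0, 0, 0, 0, 0, 0, 0.01]]
  ]
}}

```text
clock: 11.95
position: [0.5982, -0.0648, 0.0288]
ee_rot: [-0.001, 0.655, 0.755, -0.001]
contact_force: [-4.8, -2.7, -4.1]
width: 0.013
```

```bash
python3 st.py
```

```text
t 11.95 pos [ 0.5982 -0.0648  0.0288] jaw yaw 0.14127172315624068 z [-0.0018 -0.0005 -1.    ] F [-4.7962 -2.6645 -4.0989] w 0.013000991183807547 q [-0.2229  0.5023  1.7302 -0.0011  0.9107 -0.3635]
F fence xyz -5.123042582589148 -1.9640622239774388
```

Request:
{"name": "move_arm", "arguments": {
  "series": [
    [[-0.00015, 0.001, 0, 0, 0, 0, 0.01], [-0.00015, 0.001, 0, 0, 0, 0, 0.01], [0, 0, 0, 0, 0, 0, 0.01]]
  ]
}}

```text
clock: 12.2
position: [0.5979, -0.0627, 0.0288]
ee_rot: [-0.001, 0.655, 0.755, -0.001]
contact_force: [-3.8, -3.8, -4.3]
width: 0.0134
```

```bash
python3 st.py
```

```text
t 12.2 pos [ 0.5979 -0.0627  0.0288] jaw yaw 0.14130562460962326 z [-0.0018 -0.0004 -1.    ] F [-3.8406 -3.8422 -4.3486] w 0.013409172534592045 q [-0.2197  0.5018  1.7313 -0.001   0.9102 -0.3604]
F fence xyz -4.342429444061345 -3.264368249803496
```

Request:
{"name": "move_arm", "arguments": {
  "series": [
    [[-0.0006, 0.0009, 0, 0, 0, 0, 0.01], [-0.00015, 0.001, 0, 0, 0, 0, 0.01], [0, 0, 0, 0, 0, 0, 0.01]]
  ]
}}

```text
clock: 12.45
position: [0.5976, -0.0606, 0.029]
ee_rot: [-0.0, 0.655, 0.755, -0.0]
contact_force: [-3.9, -2.9, -4.0]
width: 0.0129
```

```bash
python3 st.py
```

```text
t 12.45 pos [ 0.5976 -0.0606  0.029 ] jaw yaw 0.14111295369753007 z [-0.0009 -0.     -1.    ] F [-3.9365 -2.9365 -3.9878] w 0.012895111332891854 q [-0.2167  0.5006  1.7332 -0.0003  0.9086 -0.3576]
F fence xyz -4.310065358600015 -2.354123196139726
```

Request:
{"name": "move_arm", "arguments": {
  "series": [
    [[-0.00015, 0.001, 0, 0, 0, 0, 0.01], [0, 0, 0, 0, 0, 0, 0.01]]
  ]
}}

```text
clock: 12.62
position: [0.5974, -0.0596, 0.029]
ee_rot: [-0.0, 0.655, 0.755, -0.0]
contact_force: [-4.5, -3.2, -3.8]
width: 0.0133
```

```bash
python3 st.py
```

```text
t 12.62 pos [ 0.5974 -0.0596  0.029 ] jaw yaw 0.141182919480863 z [-0.001  -0.0001 -1.    ] F [-4.5434 -3.1868 -3.7569] w 0.01326458683344316 q [-0.2151  0.5003  1.7338 -0.0004  0.9085 -0.3561]
F fence xyz -4.946142428773855 -2.516666124715416
```

Request:
{"name": "move_arm", "arguments": {
  "series": [
    [[-0.00015, 0.001, 0, 0, 0, 0, 0.01], [0, 0, 0, 0, 0, 0, 0.01]]
  ]
}}

```text
clock: 12.78
position: [0.5973, -0.0586, 0.029]
ee_rot: [-0.0, 0.655, 0.755, -0.0]
contact_force: [-5.0, -3.6, -4.7]
width: 0.0129
```

```bash
python3 st.py
```

```text
t 12.78 pos [ 0.5973 -0.0586  0.029 ] jaw yaw 0.14125736041563297 z [-0.0009 -0.0002 -1.    ] F [-4.9789 -3.6191 -4.6587] w 0.012891649777514334 q [-0.2135  0.4999  1.7343 -0.0004  0.9082 -0.3545]
F fence xyz -5.438102344891426 -2.8834750644116744
```

Request:
{"name": "move_arm", "arguments": {
  "series": [
    [[-0.0006, 0.0009, 0, 0, 0, 0, 0.01], [0, 0, 0, 0, 0, 0, 0.01]]
  ]
}}

```text
clock: 12.95
position: [0.5971, -0.0575, 0.0291]
ee_rot: [-0.0, 0.656, 0.755, 0.0]
contact_force: [-3.1, -2.1, -4.0]
width: 0.0128
```

```bash
python3 st.py
```

```text
t 12.95 pos [ 0.5971 -0.0575  0.0291] jaw yaw 0.14098323981236982 z [ 0.0002  0.0002 -1.    ] F [-3.1239 -2.0874 -4.0181] w 0.012827305902345461 q [-0.2121  0.4991  1.7356  0.0003  0.9067 -0.3533]
F fence xyz -3.3862796397409016 -1.627657652504499
```

Request:
{"name": "move_arm", "arguments": {
  "series": [
    [[-0.00015, 0.001, 0, 0, 0, 0, 0.01], [0, 0, 0, 0, 0, 0, 0.01]]
  ]
}}

```text
clock: 13.12
position: [0.5971, -0.0569, 0.0292]
ee_rot: [0.0, 0.655, 0.755, -0.0]
contact_force: [-3.7, -3.4, -4.2]
width: 0.0129
```

```bash
python3 st.py
```

```text
t 13.12 pos [ 0.5971 -0.0569  0.0292] jaw yaw 0.1413474347439249 z [ 0.0002 -0.0007 -1.    ] F [-3.6506 -3.3508 -4.1879] w 0.012907235625413346 q [-0.2107  0.4988  1.736  -0.0008  0.9064 -0.3515]
F fence xyz -4.085320104822771 -2.8045457207457107
```

Request:
{"name": "move_arm", "arguments": {
  "series": [
    [[-0.00015, 0.001, 0, 0, 0, 0, 0.01], [0, 0, 0, 0, 0, 0, 0.01]]
  ]
}}

```text
clock: 13.28
position: [0.5971, -0.0568, 0.0292]
ee_rot: [0.001, 0.655, 0.755, -0.001]
contact_force: [-3.6, -6.3, -4.3]
width: 0.0132
```

```bash
python3 st.py;python3 -c "
from h import *
S=grab('scene','s9');T=grab('top','t9')
a=cv2.resize(S['color'][240:320,300:380,::-1],(400,400),interpolation=2);b=cv2.resize(T['color'][200:260,290:350,::-1],(400,400),interpolation=2)
cv2.imwrite('pics/v9.png',np.hstack([a,b]))"
```

```text
t 13.28 pos [ 0.5971 -0.0568  0.0292] jaw yaw 0.14189491249793484 z [ 0.0005 -0.0022 -1.    ] F [-3.5915 -6.2572 -4.2527] w 0.013237870981174002 q [-0.2096  0.4986  1.7363 -0.0026  0.9057 -0.3499]
F fence xyz -4.435198455909771 -5.690398549224971
```

View pics/v9.png

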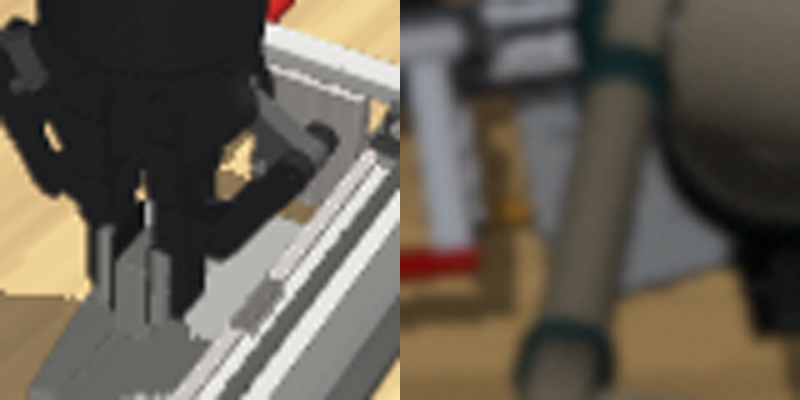

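The piece is on the nose: y has stalled and the force is building at about 3 N/mm. I'll top up to about 9 N in total, since some of it is fence friction, then hold.

Request:
{"name": "move_arm", "arguments": {
  "series": [
    [[-0.0001, 0.0006, 0, 0, 0, 0, 0.01], [-0.0001, 0.0004, 0, 0, 0, 0, 0.01], [0, 0, 0, 0, 0, 0, 0.01], [0, 0, 0, 0, 0, 0, 0.01], [0, 0, 0, 0, 0, 0, 0.01]]
  ]
}}

```text
clock: 13.8
position: [0.5971, -0.0568, 0.0293]
ee_rot: [0.001, 0.655, 0.756, -0.001]
contact_force: [-3.1, -8.9, -5.0]
width: 0.0132
```

```bash
python3 st.py
```

```text
t 13.8 pos [ 0.5971 -0.0568  0.0293] jaw yaw 0.1420745041555644 z [ 0.0009 -0.0035 -1.    ] F [-3.1008 -8.8558 -4.9948] w 0.013220493111732156 q [-0.2088  0.4983  1.7367 -0.0041  0.9051 -0.3484]
F fence xyz -4.314606398163505 -8.332171420896508
```

Request:
{"name": "move_arm", "arguments": {
  "series": [
    [[0, 0, 0, 0, 0, 0, 0.01], [0, 0, 0, 0, 0, 0, 0.01], [0, 0, 0, 0, 0, 0, 0.01]]
  ]
}}

```text
clock: 14.05
position: [0.597, -0.0567, 0.0293]
ee_rot: [0.001, 0.655, 0.756, -0.001]
contact_force: [-3.9, -8.0, -4.5]
width: 0.0135
```

```bash
python3 st.py
```

```text
t 14.05 pos [ 0.597  -0.0567  0.0293] jaw yaw 0.1421080732595395 z [ 0.0008 -0.0034 -1.    ] F [-3.8625 -7.9929 -4.513 ] w 0.01352551170067725 q [-0.2088  0.4983  1.7367 -0.0041  0.9051 -0.3484]
F fence xyz -4.9473869926810865 -7.370754681947789
```

Request:
{"name": "move_arm", "arguments": {
  "series": [
    [[-0.0001, 0.0005, 0, 0, 0, 0, 0.01], [0, 0, 0, 0, 0, 0, 0.01], [0, 0, 0, 0, 0, 0, 0.01], [0, 0, 0, 0, 0, 0, 0.01], [0, 0, 0, 0, 0, 0, 0.01], [0, 0, 0, 0, 0, 0, 0.01], [0, 0, 0, 0, 0, 0, 0.01], [0, 0, 0, 0, 0, 0, 0.01], [0, 0, 0, 0, 0, 0, 0.01], [0, 0, 0, 0, 0, 0, 0.01], [0, 0, 0, 0, 0, 0, 0.01], [0, 0, 0, 0, 0, 0, 0.01]]
  ]
}}

```text
clock: 15.05
position: [0.597, -0.0567, 0.0293]
ee_rot: [0.002, 0.655, 0.756, -0.001]
contact_force: [-3.3, -10.7, -4.1]
width: 0.0131
```

```bash
python3 st.py
```

```text
t 15.05 pos [ 0.597  -0.0567  0.0293] jaw yaw 0.14227155493133065 z [ 0.001  -0.0042 -1.    ] F [ -3.3475 -10.7373  -4.1148] w 0.013066691387920602 q [-0.2083  0.4981  1.7369 -0.005   0.9047 -0.3476]
F fence xyz -4.823251966981477 -10.16031749615786
```

Request:
{"name": "move_arm", "arguments": {
  "series": [
    [[0, 0, 0, 0, 0, 0, 0.01], [0, 0, 0, 0, 0, 0, 0.01], [0, 0, 0, 0, 0, 0, 0.01], [0, 0, 0, 0, 0, 0, 0.01]]
  ]
}}

```text
clock: 15.38
position: [0.597, -0.0567, 0.0293]
ee_rot: [0.002, 0.655, 0.756, -0.001]
contact_force: [-3.6, -9.9, -4.1]
width: 0.0132
```

```bash
python3 st.py
```

```text
t 15.38 pos [ 0.597  -0.0567  0.0293] jaw yaw 0.14226853103791642 z [ 0.001  -0.0042 -1.    ] F [-3.5851 -9.8809 -4.0647] w 0.01320128356458045 q [-0.2083  0.4981  1.7369 -0.0049  0.9047 -0.3476]
F fence xyz -4.938132391081436 -9.279031640254054
```

The gauging push held for over 1 s at 8–10 N total, with the fence at about 4.9 N. Now I ease the push, set the piece on the bench and release it.

Request:
{"name": "move_arm", "arguments": {
  "series": [
    [[0.0001, -0.0007, 0, 0, 0, 0, 0.01], [0.0001, -0.0007, -0.0004, 0, 0, 0, 0.01], [0.0001, -0.0006, -0.0004, 0, 0, 0, 0.01], [-0.0004, -0.0001, -0.0004, 0, 0, 0, 0.01], [0, 0, 0, 0, 0, 0, 0.01]]
  ]
}}

```text
clock: 15.8
position: [0.597, -0.0569, 0.0289]
ee_rot: [0.001, 0.656, 0.755, 0.0]
contact_force: [-4.9, -4.9, 0.4]
width: 0.0132
```

```bash
python3 st.py
```

```text
t 15.8 pos [ 0.597  -0.0569  0.0289] jaw yaw 0.1410942257485779 z [ 0.0016 -0.0011 -1.    ] F [-4.9355 -4.8989  0.4214] w 0.013192014999559572 q [-0.2106  0.4985  1.7376 -0.0009  0.9038 -0.3512]
F fence xyz -5.574945885845565 -4.156653180185175
```

Request:
{"name": "move_arm", "arguments": {
  "series": [
    [[-0.0005, -0.0006, 0, 0, 0, 0, 0.01], [-0.0003, -0.0002, 0, 0, 0, 0, 0.01], [0, 0, 0, 0, 0, 0, 0.01]]
  ]
}}

```text
clock: 16.05
position: [0.5969, -0.057, 0.0286]
ee_rot: [0.001, 0.656, 0.755, 0.001]
contact_force: [-1.4, -1.9, -1.5]
width: 0.0131
```

```bash
python3 st.py
```

```text
t 16.05 pos [ 0.5969 -0.057   0.0286] jaw yaw 0.14079558566298622 z [ 0.0031 -0.     -1.    ] F [-1.4172 -1.9154 -1.5427] w 0.013084571107952487 q [-0.2116  0.4983  1.7392  0.0008  0.9011 -0.3529]
F fence xyz -1.6722856910270685 -1.697193814506029
```

Request:
{"name": "move_arm", "arguments": {
  "series": [
    [[0, 0, 0, 0, 0, 0, 0.016], [0, 0, 0, 0, 0, 0, 0.02], [0, 0, 0, 0, 0, 0, 0.028], [0, 0, 0, 0, 0, 0, 0.03], [0, 0, 0, 0, 0, 0, 0.03]]
  ]
}}

```text
clock: 16.47
position: [0.5962, -0.0569, 0.0281]
ee_rot: [0.0, 0.655, 0.755, 0.0]
contact_force: [0.5, -0.3, 0.3]
width: 0.0304
```

```bash
python3 st.py;python3 -c "
from h import *
S=grab('scene','s10');T=grab('top','t10')
a=cv2.resize(S['color'][220:340,260:380,::-1],(400,400),interpolation=2);b=cv2.resize(T['color'][200:260,290:350,::-1],(400,400),interpolation=2)
cv2.imwrite('pics/v10.png',np.hstack([a,b]))"
```

```text
t 16.47 pos [ 0.5962 -0.0569  0.0281] jaw yaw 0.1411099322938259 z [ 0.0011  0.0001 -1.    ] F [ 0.4913 -0.347   0.305 ] w 0.030365783970961308 q [-0.2115  0.4987  1.7398  0.0005  0.902  -0.3529]
F fence xyz 0.43769094049124135 -0.41257840828785025
```

View pics/v10.png

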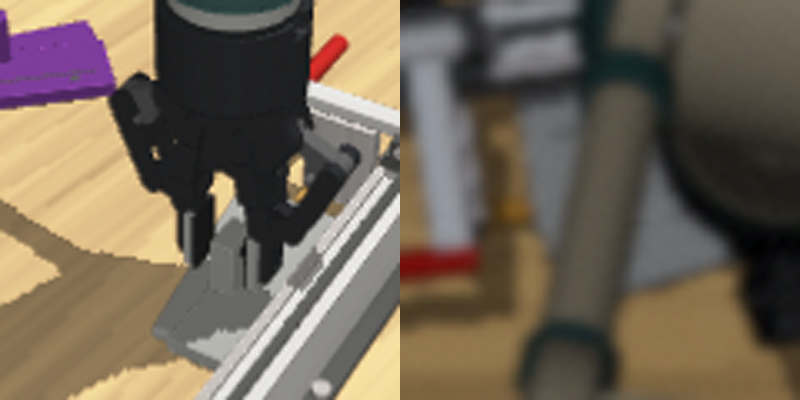

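Both fingers are clear of the lug, with no contact force. Lifting straight up, then over to the handle.

Request:
{"name": "move_arm", "arguments": {
  "series": [
    [[0, 0, 0.01, 0, 0, 0, 0.03], [0, 0, 0.02, 0, 0, 0, 0.03], [0, 0, 0.03, 0, 0, 0, 0.03], [0, 0, 0.03, 0, 0, 0, 0.04], [0, 0, 0.02, 0, 0, 0, 0.04], [-0.0038, 0.014, 0, 0, 0, 0, 0.04], [-0.0038, 0.014, 0, 0, 0, 0, 0.04], [-0.0038, 0.014, 0, 0, 0, 0, 0.04], [-0.0038, 0.014, 0, 0, 0, 0, 0.04], [-0.0038, 0.014, 0, 0, 0, 0, 0.04], [-0.0038, 0.014, 0, 0, 0, 0, 0.04], [-0.0038, 0.014, 0, 0, 0, 0, 0.04], [-0.0038, 0.014, 0, 0, 0, 0, 0.04], [-0.0038, 0.014, 0, 0, 0, 0, 0.04], [0, 0, 0, 0, 0, 0, 0.04], [0, 0, 0, 0, 0, 0, 0.04]]
  ]
}}

```text
clock: 17.9
position: [0.5613, 0.0698, 0.1379]
ee_rot: [0.0, 0.655, 0.756, -0.0]
contact_force: [0.7, -1.3, 0.5]
width: 0.0395
```

```bash
python3 st.py;python3 -c "
from h import *
S=grab('scene','s11');T=grab('top','t11')
a=cv2.resize(S['color'][200:360,260:420,::-1],(400,400),interpolation=2);b=cv2.resize(T['color'][180:260,290:370,::-1],(400,400),interpolation=2)
cv2.imwrite('pics/v11.png',np.hstack([a,b]))"
```

```text
t 17.9 pos [0.5613 0.0698 0.1379] jaw yaw 0.14289858188538695 z [ 0.0002 -0.0004 -1.    ] F [ 0.7269 -1.3473  0.5271] w 0.039544308282471824 q [ 0.001   0.3391  1.6864 -0.0005  1.1159 -0.1417]
F fence xyz 0.5303371987735661 -1.4360617671229783
```

View pics/v11.png

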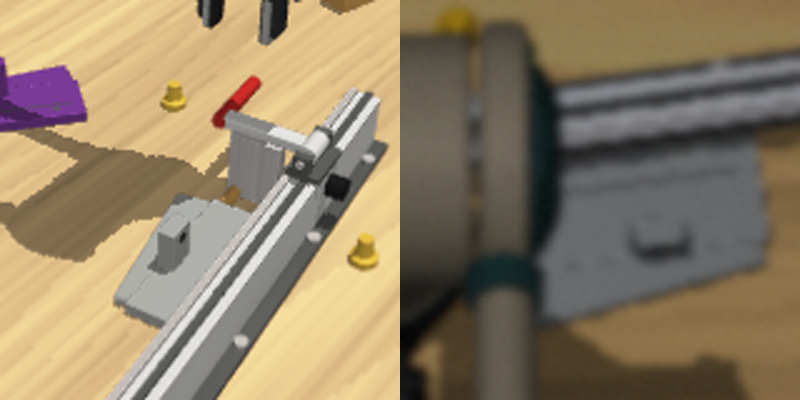

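The piece sits against the fence and nose, and the fingers are above the bar at crop (235,20). Descending to pinch the handle.

Request:
{"name": "move_arm", "arguments": {
  "series": [
    [[0.0005, -0.0015, -0.016, 0, 0, 0, 0.04], [0, 0, -0.016, 0, 0, 0, 0.04], [0, 0, -0.016, 0, 0, 0, 0.04], [0, 0, -0.016, 0, 0, 0, 0.04], [0, 0, -0.015, 0, 0, 0, 0.04], [0, 0, 0, 0, 0, 0, 0.03], [0, 0, 0, 0, 0, 0, 0.02], [0, 0, 0, 0, 0, 0, 0.005], [0, 0, 0, 0, 0, 0, 0.005], [0, 0, 0, 0, 0, 0, 0.005], [0, 0, 0, 0, 0, 0, 0.005]]
  ],
  "newtons": 20
}}

```text
clock: 18.92
position: [0.562, 0.0668, 0.0595]
ee_rot: [0.001, 0.655, 0.755, -0.0]
contact_force: [-0.6, -4.3, -1.2]
width: 0.011
```

```bash
python3 st.py;python3 -c "
import numpy as np
a=np.linspace(0,1.68,21);x=.0125-.075*np.cos(a);z=.075*np.sin(a);th=.141
print([[round(float(v),4) for v in((x[i+1]-x[i])*np.cos(th),(x[i+1]-x[i])*np.sin(th),z[i+1]-z[i])] for i in range(20)])"
```

```text
t 18.92 pos [0.562  0.0668 0.0595] jaw yaw 0.1412717383545204 z [ 0.0006 -0.001  -1.    ] F [-0.5773 -4.3286 -1.1593] w 0.011008780407163507 q [-0.004   0.4223  1.7827 -0.0013  0.936  -0.1445]
F fence xyz -1.1799352001385475 -4.204555819241426
[[0.0003, 0.0, 0.0063], [0.0008, 0.0001, 0.0062], [0.0013, 0.0002, 0.0062], [0.0018, 0.0003, 0.006], [0.0023, 0.0003, 0.0059], [0.0028, 0.0004, 0.0056], [0.0032, 0.0005, 0.0054], [0.0037, 0.0005, 0.0051], [0.0041, 0.0006, 0.0048], [0.0045, 0.0006, 0.0044], [0.0048, 0.0007, 0.004], [0.0051, 0.0007, 0.0036], [0.0054, 0.0008, 0.0031], [0.0057, 0.0008, 0.0027], [0.0059, 0.0008, 0.0022], [0.006, 0.0009, 0.0017], [0.0061, 0.0009, 0.0012], [0.0062, 0.0009, 0.0006], [0.0062, 0.0009, 0.0001], [0.0062, 0.0009, -0.0004]]
```

Request:
{"name": "move_arm", "arguments": {
  "series": [
    [[0, -0.001, 0, 0, 0, 0, 0.005], [0.0003, 0, 0.0063, 0, 0, 0, 0.005], [0.0008, 0.0001, 0.0062, 0, 0, 0, 0.005], [0.0013, 0.0002, 0.0062, 0, 0, 0, 0.005], [0.0018, 0.0003, 0.006, 0, 0, 0, 0.005], [0.0023, 0.0003, 0.0059, 0, 0, 0, 0.005], [0.0028, 0.0004, 0.0056, 0, 0, 0, 0.005], [0.0032, 0.0005, 0.0054, 0, 0, 0, 0.005], [0.0037, 0.0005, 0.0051, 0, 0, 0, 0.005], [0.0041, 0.0006, 0.0048, 0, 0, 0, 0.005], [0.0045, 0.0006, 0.0044, 0, 0, 0, 0.005]]
  ]
}}

```text
clock: 19.83
position: [0.583, 0.0697, 0.1152]
ee_rot: [-0.003, 0.655, 0.755, -0.003]
contact_force: [-10.4, -1.1, 2.9]
width: 0.011
```

```bash
python3 st.py
```

```text
t 19.83 pos [0.583  0.0697 0.1152] jaw yaw 0.1413628802764273 z [-0.0085 -0.0007 -1.    ] F [-10.4191  -1.0816   2.946 ] w 0.011041202620904338 q [ 0.001   0.3939  1.6616 -0.0008  1.0947 -0.14  ]
F fence xyz -10.467671998492722 0.39334177059423503
```

Request:
{"name": "move_arm", "arguments": {
  "series": [
    [[0.0048, 0.0007, 0.004, 0, 0, 0, 0.005], [0.0051, 0.0007, 0.0036, 0, 0, 0, 0.005], [0.0054, 0.0008, 0.0031, 0, 0, 0, 0.005], [0.0057, 0.0008, 0.0027, 0, 0, 0, 0.005], [0.0059, 0.0008, 0.0022, 0, 0, 0, 0.005], [0.006, 0.0009, 0.0017, 0, 0, 0, 0.005], [0.0061, 0.0009, 0.0012, 0, 0, 0, 0.005], [0.0062, 0.0009, 0.0006, 0, 0, 0, 0.005], [0.0062, 0.0009, 0.0001, 0, 0, 0, 0.005], [0.0062, 0.0009, -0.0004, 0, 0, 0, 0.005], [0, 0, 0, 0, 0, 0, 0.005]]
  ]
}}

```text
clock: 20.75
position: [0.6465, 0.0785, 0.135]
ee_rot: [0.001, 0.656, 0.755, 0.001]
contact_force: [-2.6, 0.8, 5.9]
width: 0.0111
```

```bash
python3 st.py;python3 -c "
from h import *
S=grab('scene','s12')
cv2.imwrite('pics/v12.png',cv2.resize(S['color'][160:360,260:460,::-1],(600,600),interpolation=2))"
```

```text
t 20.75 pos [0.6465 0.0785 0.135 ] jaw yaw 0.14098985987974155 z [ 0.0039  0.0005 -1.    ] F [-2.5513  0.7737  5.9054] w 0.011068877273672903 q [ 0.0139  0.4573  1.4962  0.0005  1.1841 -0.1273]
F fence xyz -2.417212607910967 1.124527987166924
```

View pics/v12.png

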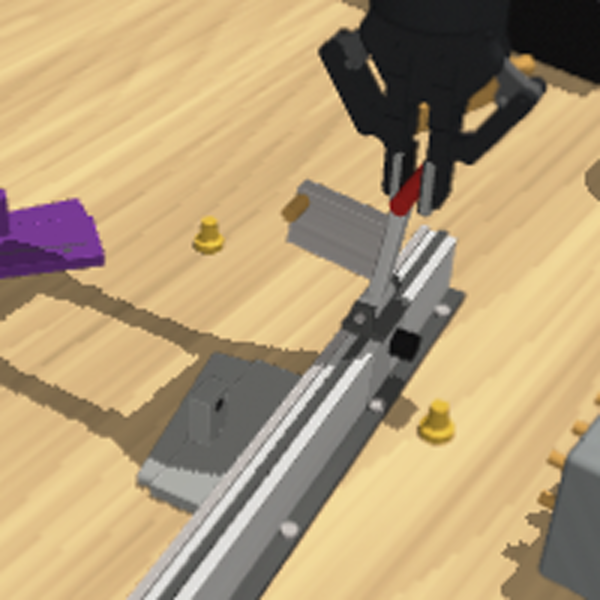

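The stop is up at about 1.7 rad. Releasing the handle and retreating up and towards the start side.

Request:
{"name": "move_arm", "arguments": {
  "series": [
    [[0, 0, 0, 0, 0, 0, 0.02], [0, 0, 0, 0, 0, 0, 0.03], [0, 0, 0, 0, 0, 0, 0.04], [0, 0, 0, 0, 0, 0, 0.04], [0, 0, 0.01, 0, 0, 0, 0.04], [0, 0, 0.02, 0, 0, 0, 0.04], [0, 0, 0.03, 0, 0, 0, 0.04], [0, 0, 0.03, 0, 0, 0, 0.04], [0, 0, 0.03, 0, 0, 0, 0.04], [-0.03, 0.02, 0, 0, 0, 0, 0.04], [-0.03, 0.02, 0, 0, 0, 0, 0.04], [-0.03, 0.02, 0, 0, 0, 0, 0.04], [-0.03, 0.02, 0, 0, 0, 0, 0.04], [-0.03, 0.02, 0, 0, 0, 0, 0.04], [-0.03, 0.02, 0, 0, 0, 0, 0.04], [-0.03, 0.02, 0, 0, 0, 0, 0.04], [-0.03, 0.02, 0, 0, 0, 0, 0.04], [0, 0, 0, 0, 0, 0, 0.04], [0, 0, 0, 0, 0, 0, 0.04]]
  ]
}}

```text
clock: 22.38
position: [0.4032, 0.239, 0.2547]
ee_rot: [0.001, 0.654, 0.756, 0.001]
contact_force: [0.7, -0.7, 1.2]
width: 0.0404
```

```bash
python3 st.py; cat > f.py <<'E'
from h import *
np.set_printoptions(precision=4,suppress=True)
S=grab('scene','s13');T=grab('top','t13')
a=cv2.resize(S['color'][190:350,260:420,::-1],(400,400),interpolation=2);b=cv2.resize(T['color'][180:260,285:365,::-1],(400,400),interpolation=2)
cv2.imwrite('pics/v13.png',np.hstack([a,b]))
h=cv2.cvtColor(S["color"],cv2.COLOR_RGB2HSV)
red=((h[...,0]<8)|(h[...,0]>172))&(h[...,1]>170)&(h[...,2]>90)
ht=cv2.cvtColor(T["color"],cv2.COLOR_RGB2HSV);rt=((ht[...,0]<8)|(ht[...,0]>172))&(ht[...,1]>170)&(ht[...,2]>90)
r=[np.mean(np.argwhere(m),0)[::-1] for m in(red[200:260,370:430],rt[180:240,255:310])]
c,e=tri(S,r[0]+[370,200],T,r[1]+[255,180]);th=.141;X=np.array([np.cos(th),np.sin(th)])
xf=(c[:2]-[.6319,.0126])@X;print("handle",c,e,"angle",np.arctan2(c[2]-.064,.0125-xf))
E
python3 f.py
```

```text
t 22.38 pos [0.4032 0.239  0.2547] jaw yaw 0.14421079183472627 z [ 0.0021  0.0006 -1.    ] F [ 0.6609 -0.7078  1.2392] w 0.04040981584918274 q [ 0.3867  0.1059  1.6948 -0.0003  1.3388  0.2426]
F fence xyz 0.5549072264349248 -0.7936624604821366
handle [0.6462 0.0813 0.1378] 0.002492212343851587 angle 1.7232079383902303
```

View pics/v13.png

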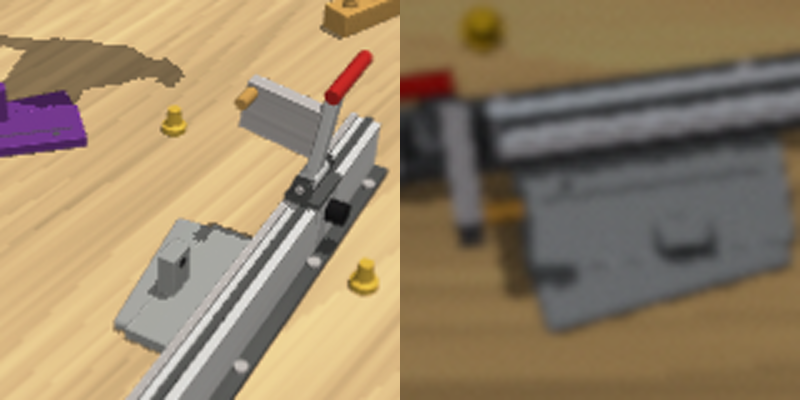

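The stop measures 1.72 rad, up. I'll compare the piece before and after the flip as a last check.

```bash
python3 - <<'E'
from h import *
a=cv2.imread("pics/s11.png",0).astype(np.float32);b=cv2.imread("pics/s13.png",0).astype(np.float32)
def sh(r):
    y0,y1,x0,x1=r; w=cv2.createHanningWindow((x1-x0,y1-y0),cv2.CV_32F)
    return cv2.phaseCorrelate(a[y0:y1,x0:x1],b[y0:y1,x0:x1],w)
print("lug",sh((285,325,310,345)),"tip",sh((305,345,300,335)),"carriage",sh((255,300,365,405)),"fence end ref",sh((340,400,290,330)))
d=grab("top");h=cv2.cvtColor(d["color"],cv2.COLOR_RGB2HSV);g=((h[...,1]<60)&(h[...,2]>50)).astype(np.uint8)
# tip end of the piece (right) and swept/root edges in top view
rows=range(212,230);xs=[];
for r in rows:
    q=np.where(g[r,385-60:400])[0]+325; xs.append((q[0]-.5,q[-1]+.5))
xs=np.array(xs);rows=np.array(rows)
for k,n in((0,"root"),(1,"tip")):
    P=np.c_[xs[:,k],rows].astype(np.float32);vx,vy,x,y=cv2.fitLine(P,cv2.DIST_HUBER,0,.01,.01).ravel()
    W=plane(d,[[x+vx*8/vy,y+8],[x-vx*8/vy,y-8]],.01);e=W[1]-W[0];print(n,W.round(4).tolist(),np.arctan2(e[1],e[0]))
E
```

```text
lug ((-0.03127490900150676, -0.05921507455427033), 1.0143913139899572) tip ((0.01493610730153705, -0.003291969142033224), 0.9980387171109517) carriage ((-0.17998809242349267, 0.5760982830971102), 1.0193290679984623) fence end ref ((-0.001636373497390764, -0.013234246866062449), 0.9953295781215032)
root [[0.5956, -0.017, 0.01], [0.6342, -0.0173, 0.01]] -0.006517022443174252
tip [[0.5954, -0.1108, 0.01], [0.634, -0.106, 0.01]] 0.1253458462562139
```

```bash
python3 -c "
from rig import manip
print(manip.sign_off(), manip.get_state()['clock'])"
```

```text
the job is handed in; nothing more can be done
the job is handed in; nothing more can be done
```

I gauged the stabilizer against the fence and nose, let it go, flipped the stop back up and handed the job in at about 22 s. `manip.sign_off()` gave no verdict.

- **Stop down:** I pinched the red handle and carried it round its arc until it bottomed out, with 21 N on the tool.
- **Gauging:** I gripped the grey piece by its lug, brought it up to the fence, then pushed it onto the nose. For more than 1 s the tool read about 9–10 N along the fence and about 5 N against it. I estimate 7.5–10 N of that was on the nose. I couldn't measure the nose force directly, because fence friction takes a share.
- **Release and stop up:** I eased the forces to about 1.7 N each, set the piece on the bench and opened the gripper. I then flipped the stop back up and moved the arm clear.

**Last checks**
- **Stop angle:** it measured about 1.72 rad, so the stop is up.
- **Piece position:** pictures from before and after the flip show the piece moved less than 0.1 pixel (about 0.2 mm).
- **Squareness:** the jaws were at 0.141–0.142 rad during the gauging hold, against 0.141 rad for the fence.

**Checks that failed or disagreed**
- A final edge fit from the top camera didn't help: the root fit was unusable and the short tip fit was noisy (0.125 rad).
- The picture comparison around the carriage showed a 0.6 pixel shift. The raised stop arm was in that area, so it doesn't show whether the carriage moved. The largest tool force along the fence was about 10 N, well under the 40 N at which the clamp slips.

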